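# Nest a ring gauge and hold the spring pusher while a colleague locks it

## Robot

A 7-joint arm with a two-finger parallel gripper is mounted at the origin on a cart in front of the work surface, level with it; the furniture and walls round the work are solid. World frame = base frame: x ahead of the robot, y to its left, z up, the work surface at z = 0. Lengths are in m, angles in rad, forces in N, time in s.
With the tool pointing down it reaches from about 0.35 to 0.9 m from the base axis. Payload 8.1 kg.
Tool frame: the origin (TCP) lies midway between the tips of the shut fingers; the grasp point (between the pads) lies 19 mm behind it; x points along the fingers, z is the direction in which the jaws open and shut, and the axes are right-handed (so a half turn about x gives the same grasp; the last joint's range is limited). The gripper opens to 92 mm and grips with 3 to 60 N. Pads are 19 mm wide; open, the fingers measure 130 mm over their backs; the gripper's body (75 mm by 190 mm) begins 47 mm behind the grasp point.
Start: joints at [-1.206, 0.434, 0.025, 1.573, -0.012, 1.134, -0.075], TCP at [0.282, 0.558, 0.199] pointing down, gripper open.
Joint ranges: [-2.62, 2.62], [-0.44, 2.09], [-1.27, 1.32], [0.08, 2.57], [-1.32, 4.46], [0.12, 2], [-2.74, 2.74]. Speed limits (rad/s): [2.22, 2.22, 3.01, 3.01, 3.14, 3.14, 3.14].

## Interface

Orientations are given as a rotation vector (axis times angle).
In Python, from cell import arm gives the robot as it stands. The module is installed in compiled form; this text tells all that it offers.
- The arm moves only by the tool move_arm, never from a script. Its argument "steps" is text: rows parted by semicolons, each of 5 numbers parted by spaces: the shift along the tool's x, y, z in m, then the turn about the tool's x in rad, then the closure in counts, from 0 (fully open) to 255 (shut). A call has 1 to 10 rows; each row is the pose to reach, as a shift and turn from the pose commanded when the call began, along the tool's axes at that moment; what a row does not reach only later rows make up. A row lasts 1/12 s, in which the tool goes at most 41.7 mm and 7.16 degrees, less where a joint would pass 70% of its speed; a pose out of reach is approached as far as the arm can. A call with a gripper value outside its range is refused whole. The fingers move at their own pace and stop on an object; "squeeze" is the grip in N (left out, the last holds). Time passes only in rows, so rows that repeat a pose let the fingers close. It gives the time, the measured TCP pose, the force and the opening at its end, in the units of the state.
- arm.observe(): the state, without advancing time (a new reading comes with each control period).
- arm.get_image(name): name is "scene" or "top" or "wrist"; returns a dict with "img" (420x560x3 uint8, blue, green, red), "z_map" (420x560 float32, m along the optical axis (not along the pixel's ray), 0 where there is no reading), "vfov" (degrees; the focal length in pixels is half the picture's height over the tangent of half this angle, whatever the lens; pixels are square), "cx", "cy" (the principal point, pixels), "extrinsics" (4x4, takes a point from camera to world coordinates). Camera axes: x right, y up, looking along -z (the intrinsics and any distortion apply to the point x, -y, -z); pixel columns grow to the right and rows downward; lengths in m; the calibration is good to about 2 mm. A picture is of the moment at which its call begins.
- arm.sign_off(): hands the job in, once; it reports no verdict.
The state is a dict: "clock": time; "joints": joint angles; "dq": joint speeds; "joint_efforts": joint torques, N m; "position": TCP position; "ee_rot": TCP orientation; "force": force on the tool from outside, world axes, zero at the start; "ft_torque": the same for the moment, N m; "width": opening from 0.0 (shut) to 1.0 (fully open).
Only numpy, scipy, OpenCV 4.12 (cv2) and the standard library are available. Lean on these libraries where they do the work, as an engineer would, in place of code of your own. Each camera call takes 0.05 s, during which the arm holds its last target.

## Task

Set up the largest ring gauge for measuring: put the loose stop pin that is the twin of the fitted one (not the thicker pin) fully down into the nest's empty bore, and lay the largest ring flat on the plate between the two pins and the spring pusher's pad. Then slide the pusher's block forward until it presses the ring against both pins with its plunger about half-way in (about 10 N), never rammed to the end of its stroke, and finish while still holding it there, steady, for the colleague who will tighten the lock screw. Leave the thick pin, the smaller rings, the loupe and the screwdriver where they are.

Things in the scene. Friction and masses are not known exactly. Their poses are not given: they have to be found in the camera images.
- fixture: Fixed aluminium plate, 290 x 170 x 25 mm, on the table; origin at the centre of its underside, x the way the pusher slides forward (to the stop pins), y to the left of that, z up. Carries the pusher, fitted pin, empty nest bore and, at x -85 and -5, y +56 mm, two parking bores where the two loose pins stand, either in either. Heights below are above its top, 25 mm over the table.
- nest_hole (a point): Centre of the mouth of the empty nest bore, level with the plate's top, in a steel bush 19 mm wide: 11 mm wide, 23.5 mm deep, with a 1.2 mm chamfer. The fitted pin stands 47.5 mm to its left (plate's +y).
- fitted_pin: The stop pin that is already fitted (fixed), the twin of the loose one; origin on its axis at the plate's top. Working cylinder 14 mm wide and 24 mm high, above it a neck and a knurled head 18 mm wide, from 27 to 46 mm high. Working cylinder ground and oiled.
- stop_pin_head (a point): Loose stop pin to fit, upright in a parking bore: centre of its knurled head (18 mm wide, 19 mm tall), 36.5 mm above its shoulder; z its own axis. Below the head a neck, then the working cylinder, 14 mm wide, ground and oiled; below the shoulder a chamfered shank 10 mm wide, 22.5 mm long. Fully down, the shoulder rests on the plate's top: this point is 36.5 mm above it, parked or fitted. 60 g.
- thick_pin_head (a point): The other loose pin, in the other parking bore: same head and shank, but its working cylinder below the head is 22 mm wide. Leave it. The point is the centre of its head.
- seat (a point): Point on the plate's top under the centre of the large ring when it rests against both stop pins: their axes are 31 mm from it, 50 degrees either side of the plate's +x. The pusher's pad moves along the line through this point parallel to the plate's x.
- large_ring_centre (a point): Centre, half-way up, of the largest ring gauge: plain steel ring, 48 mm wide, 18 mm thick, bore about 18 mm, 185 g (varies). It lies flat in the tray, in one of three places in a row (any of the three rings in any place).
- middle_ring_centre (a point): Centre of the middle ring, 38 mm wide, 14 mm thick, in the tray. Leave it.
- small_ring_centre (a point): Centre of the small ring, 32 mm wide, 12 mm thick, in the tray. Leave it.
- ring_tray: Fixed blue tray, 140 mm (its x) by 200 mm (its y), floor 2 mm thick, walls 2 mm thick and 22 mm high; origin under its centre. The three rings lie in a row along its y, about 66 mm apart.
- pusher_block (a point): Centre of the spring pusher's upright steel block: 30 x 30 mm, 44 mm high, this point 22 mm up. Grip it across its sides (plate's y). Behind it a slotted foot, 36 mm wide, 8 mm high, runs back 94 mm round the fixed lock screw. In front the sprung plunger with a flat oiled pad 30 mm wide, 3 to 18 mm high, whose face is 38 mm ahead of this point when the plunger is out.
- pusher (a joint): How far the pusher has been slid forward along the plate's x, m: 0 to 0.07, starts at 0 to 0.012. It slides freely (friction under 1 N), so the spring drives it back when it is let go. With the ring seated against both pins the pad meets it at 0.045; at 0.052 the plunger is half-way in.
- plunger (a joint): How far the plunger is pressed in, m: 0 out, 0.007 half-way (a black groove round its rod is then level with the brass bush), 0.014 end of the stroke. Spring: 3 N at 0 and 1 N more for each mm, so 10 N half-way.
- loupe: Bystander: black stand loupe, 41 mm wide, 44 mm high, right of the plate; origin under its centre.
- screwdriver: Bystander: small screwdriver, 160 mm long, lying left of the plate for the colleague; origin under its centre.

How it is judged:
At the end, for the whole second after the job is handed in: Through the last second: twin pin upright (head within 5 mm), at most 2 mm above fully down; large ring flat, within 4 mm of its seat, bearing on both pins with over 1.5 N each; pad pressing it with 6 to 14 N (plunger 3 to 11 mm in), at rest; robot holding the pusher (horizontal distance between stop_pin_head and nest_hole below 0.005 m and z of stop_pin_head in the frame of nest_hole below 0.0385 m and angle between stop_pin_head's own z axis and vertical below 0.12 rad and horizontal distance between large_ring_centre and seat below 0.004 m and z of large_ring_centre in the frame of seat between 0.006 and 0.0115 m and contact force between large_ring and stop_pin above 1.5 N and contact force between large_ring and fitted_pin above 1.5 N and contact force between large_ring and plunger between 6 and 14 N and value of joint plunger between 0.003 and 0.011 m and velocity of joint pusher between -0.005 and 0.005 m/s and linear speed of large_ring below 0.01 m/s and contact force between any of the fingers, the arm and pusher above 1 N); the arm keeps its last pose, push and grip.
It fails at once if the thick pin, a smaller ring, the loupe or the screwdriver is moved more than 20 mm (distance of any of thick_pin_head, middle_ring_centre, small_ring_centre, loupe, screwdriver from where it was at the start of the episode above 0.02 m).
It fails at once if the pusher is rammed to the end of its stroke (more than 22 N on the ring) (contact force between large_ring and plunger above 22 N).
It also fails if it takes over 64 s, if anything falls off the work surface, if the arm or the gripper's body presses on something with over 40 N, if the wrist force passes 120 N, or if a joint passes its speed limit or range.

## Working session

There is one attempt and no reset: what is moved stays moved. The work goes in short steps, Python scripts to look and compute and a tool call to move; the robot and the scene stay as the last step left them, time stands still between calls to the robot, and variables do not carry over. Pictures are saved under pics/ and viewed, and the job is handed in when it is done.

Besides the shell and the picture viewer there is one more tool, called as name(argument=value, ...) on one line, values as JSON. move_arm: Moves the arm, as the interface text tells. Its arguments: {"type":"object","properties":{"steps":{"type":"string"},"squeeze":{"type":"number"}},"required":["steps"]}

```bash
mkdir -p pics
cat > h.py <<'E'
import numpy as np, cv2
from scipy.spatial.transform import Rotation as R
from cell import arm
def grab(n,tag):
    d=arm.get_image(n); cv2.imwrite(f'pics/{tag}.png',d['img']); np.savez(f'pics/{tag}.npz',**{k:v for k,v in d.items()}); return d
def load(tag): 
    d=np.load(f'pics/{tag}.npz'); return {k:d[k] for k in d.files}
def ray(d,u,v):
    f=210/np.tan(np.radians(float(d['vfov']))/2)
    c=np.array([(u-d['cx'])/f,-(v-d['cy'])/f,-1.0]); E=d['extrinsics']
    return E[:3,3],E[:3,:3]@c
def onz(d,u,v,z):
    o,r=ray(d,u,v); return o+r*(z-o[2])/r[2]
def dep(d,u,v):
    o,r=ray(d,u,v); return o+r*d['z_map'][int(v),int(u)]
def proj(d,p):
    f=210/np.tan(np.radians(float(d['vfov']))/2); E=d['extrinsics']
    c=E[:3,:3].T@(np.asarray(p)-E[:3,3]); return d['cx']+f*c[0]/-c[2], d['cy']-f*c[1]/-c[2]
def cloud(d):
    v,u=np.mgrid[0:420,0:560]; f=210/np.tan(np.radians(float(d['vfov']))/2)
    c=np.stack([(u-d['cx'])/f,-(v-d['cy'])/f,-np.ones_like(u,float)],-1)*d['z_map'][...,None]
    return c@d['extrinsics'][:3,:3].T+d['extrinsics'][:3,3]
E
python3 - <<'E'
from h import *
np.set_printoptions(precision=4,suppress=True)
for n in('scene','top','wrist'):
    d=grab(n,n+'0'); print(n,{k:(v if np.ndim(v)==0 else None) for k,v in d.items()}); print(d['extrinsics'])
s=arm.observe(); print(s); print(R.from_rotvec(s['ee_rot']).as_matrix())
E
```

```text
scene {'img': None, 'z_map': None, 'vfov': 56.783805208393794, 'cx': 279.8253546566575, 'cy': 215.0506284503212, 'extrinsics': None}
[[ 0.4947  0.578  -0.649   0.0415]
 [-0.8688  0.347  -0.3532 -0.332 ]
 [ 0.021   0.7386  0.6738  0.646 ]
 [ 0.      0.      0.      1.    ]]
top {'img': None, 'z_map': None, 'vfov': 43.352974508630844, 'cx': 273.31189470452523, 'cy': 222.61918883429817, 'extrinsics': None}
[[-0.004   0.9763 -0.2164  0.2764]
 [-1.     -0.0043 -0.001  -0.0081]
 [-0.0019  0.2163  0.9763  1.4829]
 [ 0.      0.      0.      1.    ]]
wrist {'img': None, 'z_map': None, 'vfov': 58.75830057445969, 'cx': 280.3741229625199, 'cy': 208.07299953415256, 'extrinsics': None}
[[ 0.4524 -0.8535 -0.2586  0.2121]
 [ 0.8918  0.4319  0.1345  0.5927]
 [-0.0032 -0.2915  0.9566  0.3843]
 [ 0.      0.      0.      1.    ]]
{'clock': 0.15, 'joints': array([-1.2056,  0.435 ,  0.025 ,  1.5739, -0.0116,  1.134 , -0.075 ]), 'dq': array([-0.0013, -0.0034,  0.0009, -0.0026, -0.0013,  0.0003, -0.0014]), 'joint_efforts': array([  0.0023, -66.8259,   0.9865, -31.4692,  -0.0603,   0.0395,
         0.0001]), 'position': array([0.2817, 0.5575, 0.1985]), 'ee_rot': array([-0.8588,  1.3959,  0.8576]), 'force': array([-0.0918,  0.2193, -0.1418]), 'ft_torque': array([ 0.0022, -0.0254, -0.0205]), 'width': 1.0023591295280252}
[[-0.0004 -0.8926  0.4509]
 [-0.0011  0.4509  0.8926]
 [-1.     -0.0001 -0.0012]]
```

View pics/scene0.png

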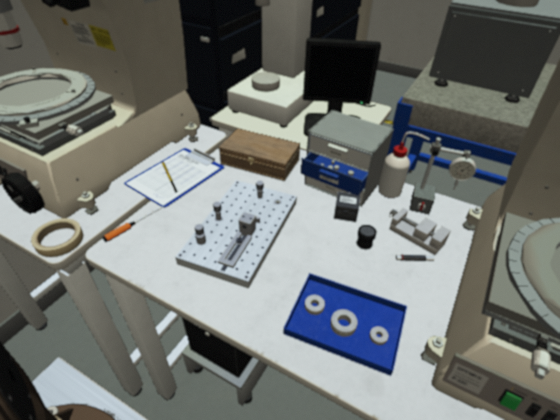

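View pics/top0.png

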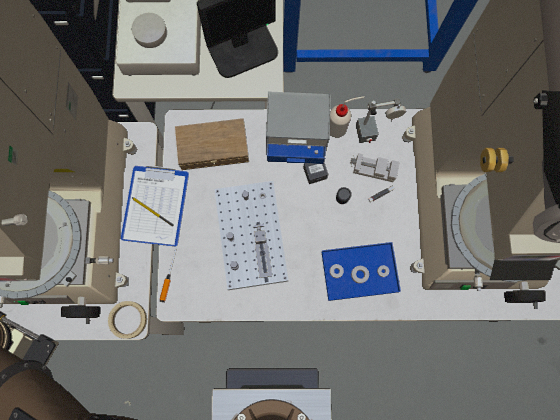

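View pics/wrist0.png

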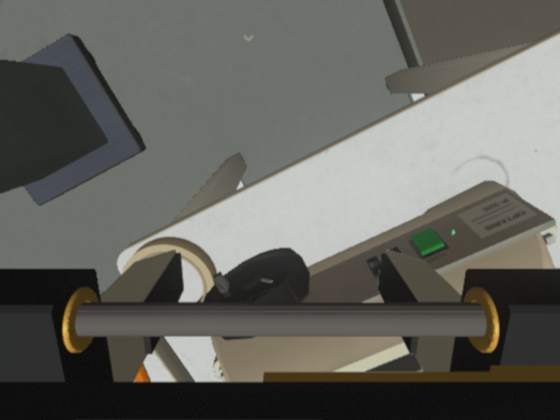

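The top view shows the plate (217–287, 182–290), with the fitted pin at (246,195), the nest bore near (263,195) and the parked pins at (230,236) and (234,265). The rings in the tray are at (336,271), (361,274) and (384,271). I'll zoom in next.

Run:
```python
from h import *
a=load('top0')['img'][175:300,205:410]; b=load('scene0')['img'][170:280,170:310]
cv2.imwrite('pics/z1.png',cv2.resize(a,None,fx=3.9,fy=3.9,interpolation=cv2.INTER_CUBIC))
cv2.imwrite('pics/z2.png',cv2.resize(b,None,fx=5,fy=5,interpolation=cv2.INTER_CUBIC))
```

```text
(no output)
```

View pics/z1.png

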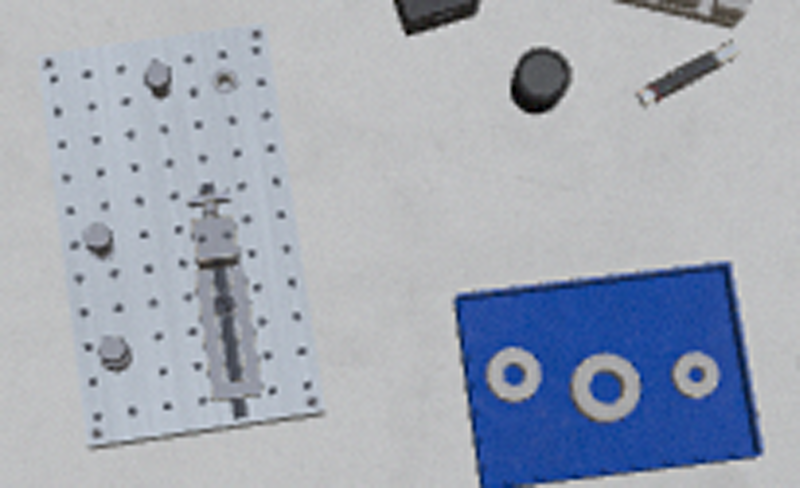

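View pics/z2.png

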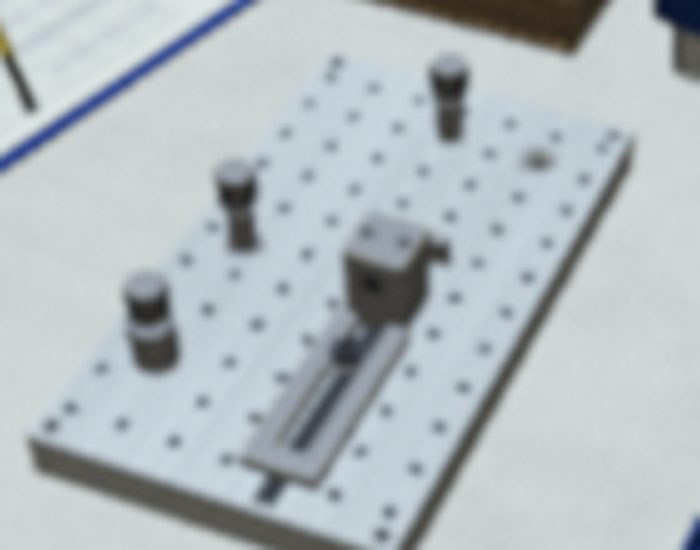

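Run:
```python
from h import *
np.set_printoptions(precision=4,suppress=True)
d=load('top0'); P=cloud(d)
# depth sanity: table height & plate height
print('table',np.median(P[215:240,300:320,2]),'plate',np.median(P[205:230,246:252,2]))
m=((P[...,2]>0.017)&(P[...,2]<0.032)).astype(np.uint8); m[:, :205]=0; m[:,300:]=0; m[:175]=0; m[300:]=0
c,_=cv2.findContours(m,cv2.RETR_EXTERNAL,cv2.CHAIN_APPROX_NONE); c=max(c,key=cv2.contourArea)
pts=np.array([onz(d,u,v,0.025)[:2] for u,v in c[:,0]],np.float32)
r=cv2.minAreaRect(pts*1000); print('plate rect',r)
f=lambda x,y:(205+x/3.9,175+y/3.9)
for n,(x,y) in dict(TL=(42,58),TR=(262,27),BR=(323,412),BL=(90,445)).items(): print(n,onz(d,*f(x,y),0.025))
for n,x,y,z in [('fit',157,68,.071),('nest',225,80,.025),('pinA',97,231,.071),('pinB',115,343,.071),('block',215,228,.069)]:
    u,v=f(x,y); print(n,u,v,onz(d,u,v,z),dep(d,u,v))
# rings
hsv=cv2.cvtColor(d['img'],cv2.COLOR_BGR2HSV); b=cv2.inRange(hsv,(100,120,40),(130,255,255)); b[:, :300]=0; b[:235]=0; b[305:]=0;b[:,405:]=0
c,h=cv2.findContours(b,cv2.RETR_CCOMP,cv2.CHAIN_APPROX_NONE)
for k,cc in enumerate(c):
    a=cv2.contourArea(cc)
    if a>30:
        (u,v),(w,l),an=cv2.minAreaRect(cc); e=cv2.fitEllipse(cc); print(a,e,h[0][k][3], onz(d,*e[0],0.011),onz(d,u,v,.01),an)
big=max(c,key=cv2.contourArea)
pts=np.array([onz(d,u,v,0.011)[:2] for u,v in big[:,0]],np.float32); print('tray',cv2.minAreaRect(pts*1000))
```

```text
table 0.0006500090663197344 plate 0.02631883983829575
plate rect ((567.928955078125, 57.76126480102539), (291.2027587890625, 170.12867736816406), 8.211175918579102)
TL [0.6964 0.1579 0.025 ]
TR [ 0.7194 -0.0039  0.025 ]
BR [ 0.4354 -0.046   0.025 ]
BL [0.4128 0.1185 0.025 ]
fit 245.25641025641025 192.43589743589743 [0.6754 0.0707 0.071 ] [0.6736 0.0704 0.0773]
nest 262.6923076923077 195.51282051282053 [0.679  0.0234 0.025 ] [0.6827 0.0237 0.0116]
pinA 229.87179487179486 234.23076923076923 [0.5574 0.1118 0.071 ] [0.5565 0.1114 0.0757]
pinB 234.4871794871795 262.94871794871796 [0.4786 0.0982 0.071 ] [0.4784 0.0982 0.0722]
block 260.12820512820514 233.46153846153845 [0.5596 0.0294 0.069 ] [0.5598 0.0294 0.0683]
35.0 ((359.642578125, 274.01666259765625), (6.225335597991943, 7.460811614990234), 117.93273162841797) -1 [ 0.4545 -0.2471  0.011 ] [ 0.4547 -0.2469  0.01  ] 90.0
3460.5 ((360.08282470703125, 271.0686950683594), (56.96174621582031, 85.49866485595703), 84.41242980957031) -1 [ 0.4628 -0.2487  0.011 ] [ 0.4634 -0.2497  0.01  ] 83.1572265625
136.5 ((382.82177734375, 270.67529296875), (13.028241157531738, 13.557947158813477), 103.11978912353516) 3 [ 0.4636 -0.3123  0.011 ] [ 0.4636 -0.3123  0.01  ] 45.0
283.0 ((359.65240478515625, 273.9449157714844), (18.71435546875, 19.3699893951416), 98.93231201171875) 3 [ 0.4547 -0.2472  0.011 ] [ 0.4561 -0.247   0.01  ] 0.0
184.5 ((336.16851806640625, 270.6039123535156), (15.209150314331055, 15.62051773071289), 96.4466781616211) 3 [ 0.4644 -0.1819  0.011 ] [ 0.4641 -0.1822  0.01  ] 45.0
tray ((463.8109130859375, -248.74310302734375), (140.64004516601562, 200.5810089111328), 6.665159225463867)
```

Run:
```python
from h import *
P=np.concatenate([cloud(load(n)).reshape(-1,3)[load(n)['z_map'].ravel()>0] for n in('top0','scene0')])
xs=np.arange(.15,.8,.05); ys=np.arange(.65,-.45,-.05)
print('x\\y ',' '.join(f'{y:5.2f}' for y in ys))
for x in xs[::-1]:
    row=[]
    for y in ys:
        s=(abs(P[:,0]-x)<.025)&(abs(P[:,1]-y)<.025); row.append(f'{np.percentile(P[s,2],99):5.2f}' if s.sum()>3 else '  .  ')
    print(f'{x:.2f}',' '.join(row))
```

```text
x\y   0.65  0.60  0.55  0.50  0.45  0.40  0.35  0.30  0.25  0.20  0.15  0.10  0.05 -0.00 -0.05 -0.10 -0.15 -0.20 -0.25 -0.30 -0.35 -0.40
0.75   .     .     .     .    0.72  0.71  0.02  0.02  0.06  0.06  0.05  0.01  0.01  0.11  0.11  0.11  0.11  0.01  0.04  0.05  0.05  0.80
0.70   .     .     .   -0.74  0.71  0.71  0.01  0.01  0.01  0.01  0.03  0.04  0.07  0.03  0.01  0.04  0.04  0.05  0.04  0.02  0.04  0.80
0.65  0.39  0.38  0.38  0.40  0.70  0.67  0.02  0.01  0.01  0.01  0.03  0.07  0.07  0.03  0.01  0.01  0.01  0.05  0.01  0.01  0.01  0.79
0.60  0.25  0.24  0.25  0.43  0.69  0.67  0.01  0.02  0.01  0.01  0.03  0.03  0.05  0.04  0.02  0.01  0.01  0.01  0.01  0.01  0.63  0.80
0.55  0.24  0.42  0.43  0.43  0.68  0.67  0.01  0.01  0.01  0.01  0.03  0.07  0.07  0.07  0.03  0.01  0.01  0.02  0.02  0.02  0.63  0.80
0.50  0.22  0.40  0.43  0.25  0.67  0.64  0.01  0.01  0.01  0.01  0.03  0.07  0.04  0.04  0.03  0.01  0.02  0.02  0.02  0.01  0.02  0.80
0.45  0.22  0.22  0.25  0.25  0.66  0.70  0.69  0.02  0.01  0.01  0.02  0.07  0.04  0.04  0.03  0.01  0.02  0.02  0.03  0.02  0.02  0.80
0.40  0.25  0.25  0.25  0.52  0.58  0.06  0.01  0.02  0.01  0.01  0.01  0.03  0.03  0.01  0.01  0.01  0.02  0.02  0.02  0.02  0.02  0.55
0.35  0.20  0.32  0.12  0.14  0.13  0.03  0.03  0.01  0.01  0.01  0.01  0.01  0.01  0.01  0.01  0.01  0.01  0.01  0.01  0.01  0.01  0.01
0.30  0.01  0.31  0.43  0.44  0.33  0.03  0.03 -0.74 -0.74 -0.73 -0.73 -0.74 -0.73 -0.74 -0.73 -0.74 -0.74 -0.74 -0.74 -0.73 -0.73 -0.73
0.25 -0.73 -0.73  0.40  0.44  0.34  0.72  0.74  0.74 -0.73 -0.73 -0.73 -0.73 -0.74 -0.74 -0.74 -0.73 -0.73 -0.74 -0.73 -0.73 -0.74 -0.73
0.20 -0.73 -0.73 -0.73 -0.73 -0.74 -0.73  0.77  0.79  0.80  0.80 -0.73 -0.73 -0.73 -0.74 -0.74 -0.74 -0.74 -0.74 -0.73 -0.74 -0.73 -0.73
0.15 -0.74 -0.73 -0.73 -0.73 -0.73 -0.73 -0.73 -0.73 -0.73  0.72  0.01  0.01  0.01  0.01  0.01  0.01  0.01 -0.65 -0.74 -0.74 -0.74 -0.74
```

```bash
cat >> h.py <<'E'
def plan(*tg, base=None):
    """tg: (x,y,z,jaw_az_deg or None) ; prints shifts in tool axes from current pose"""
    s=arm.observe(); p=s['position']; M=R.from_rotvec(s['ee_rot']).as_matrix()
    az=np.degrees(np.arctan2(M[1,2],M[0,2]))
    print('t',round(s['clock'],2),'p',p.round(4),'az',round(az,2),'down',M[:,0].round(4),'w',round(float(s['width'])*92,1),'F',np.round(s['force'],1),'q',s['joints'].round(2))
    for t in tg:
        sh=M.T@(np.array(t[:3])-p); turn=0 if t[3] is None else -np.radians((t[3]-az+90)%180-90)
        print('  ',sh.round(4),'turn',round(turn,4))
E
python3 - <<'E'
from h import *
plan((.31,.30,.25,30),(.45,.03,.25,8.2),(.6,.03,.26,8.2))
E
```

```text
t 0.15 p [0.2817 0.5575 0.1985] az 63.2 down [-4.0e-04 -1.1e-03 -1.0e+00] w 92.2 F [-0.1  0.2 -0.1] q [-1.21  0.44  0.02  1.57 -0.01  1.13 -0.08]
   [-0.0512 -0.1414 -0.2171] turn 0.5794
   [-0.0509 -0.3881 -0.3949] turn 0.9599
   [-0.061  -0.522  -0.3273] turn 0.9599
```

move_arm(steps="-0.05 -0.07 -0.10 0.1 100; -0.051 -0.141 -0.217 0.4 100; -0.051 -0.141 -0.217 0.58 100; -0.051 -0.141 -0.217 0.58 100; -0.051 -0.141 -0.217 0.58 100; -0.051 -0.141 -0.217 0.58 100; -0.051 -0.141 -0.217 0.58 100")

```text
clock: 0.73
position: [0.3106, 0.2951, 0.2508]
ee_rot: [-0.407, 1.533, 0.405]
force: [-0.4, -0.6, -0.6]
width: 0.615
```

Run:
```python
from h import *
plan((.45,.03,.25,8.2),(.6,.03,.26,8.2))
```

```text
t 0.73 p [0.3106 0.2951 0.2508] az 29.67 down [ 1.e-04 -8.e-04 -1.e+00] w 56.6 F [-0.4 -0.6 -0.6] q [-1.08  0.06  0.2   1.95 -0.01  1.14 -0.35]
   [ 0.001  -0.2993 -0.0101] turn 0.3747
   [-0.009  -0.3736  0.1202] turn 0.3747
```

move_arm(steps="0 -0.15 -0.005 0.12 100; 0.001 -0.299 -0.01 0.37 100; 0.001 -0.299 -0.01 0.37 100; 0.001 -0.299 -0.01 0.37 100; 0.001 -0.299 -0.01 0.37 100; -0.009 -0.374 0.12 0.375 100; -0.009 -0.374 0.12 0.375 100; -0.009 -0.374 0.12 0.375 100; -0.009 -0.374 0.12 0.375 100; -0.009 -0.374 0.12 0.375 100")

```text
clock: 1.57
position: [0.6017, 0.0362, 0.2588]
ee_rot: [-0.117, 1.568, 0.117]
force: [0.8, 0.9, 0.4]
width: 0.608
```

move_arm(steps="0 0 0 0 100")

```text
clock: 1.65
position: [0.6053, 0.0326, 0.2576]
ee_rot: [-0.117, 1.567, 0.11]
force: [-1.6, 0.1, -1.3]
width: 0.607
```

Run:
```python
from h import *
plan((.6,.03,.26,8.2)); grab('wrist','w1')
```

```text
t 1.65 p [0.6053 0.0326 0.2576] az 8.28 down [ 0.0014 -0.0046 -1.    ] w 55.8 F [-1.6  0.1 -1.3] q [-0.53  0.39  0.56  1.57 -0.21  1.25  0.2 ]
   [-0.0024 -0.0018 -0.0056] turn 0.0013
```

View pics/w1.png

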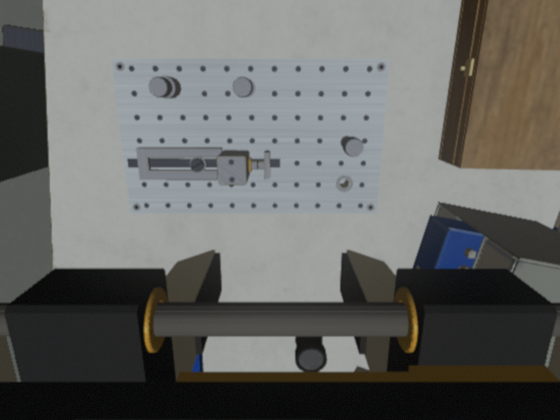

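The wrist view shows the whole plate (118–388, 60–213). The twin pin's head is at (242,87), the thick pin at (160,87), the fitted pin at (353,147), the nest bore at (343,183) and the block at (233,168).

Run:
```python
from h import *
np.set_printoptions(precision=4,suppress=True)
d=grab('wrist','w2'); im=d['img']; s=arm.observe(); print(s['position'],np.abs(s['dq']).max())
cv2.imwrite('pics/z3.png',cv2.resize(im[50:220,110:395],None,fx=2.8,fy=2.8,interpolation=cv2.INTER_CUBIC))
P=cloud(d); z=P[...,2]; print('plate z',np.median(z[100:140,260:320]),'table',np.median(z[230:260,250:320]))
m=((z>0.013)&(z<0.035)).astype(np.uint8); m[:, :105]=0; m[:,400:]=0;m[225:]=0;m[:50]=0
c,_=cv2.findContours(m,cv2.RETR_EXTERNAL,cv2.CHAIN_APPROX_NONE); c=max(c,key=cv2.contourArea)
print(cv2.boundingRect(c))
pts=np.array([onz(d,u,v,0.025)[:2] for u,v in c[:,0]],np.float32); print(cv2.minAreaRect(pts*1000))
# high objects
m=((z>0.055)&(z<.085)).astype(np.uint8); m[225:]=0; m[:50]=0; m[:,:110]=0; m[:,395:]=0
n,l,st,ce=cv2.connectedComponentsWithStats(m)
for i in range(1,n):
    if st[i,4]>40:
        u,v=ce[i]; print(st[i],ce[i],'medz',np.median(z[l==i]),onz(d,u,v,.071), onz(d,u,v,.069))
```

```text
[0.6006 0.0357 0.2578] 0.05024875368389025
plate z 0.02547173803723632 table 0.0007801623799659207
(115, 61, 277, 155)
((570.19873046875, 55.50944519042969), (290.5889587402344, 169.72544860839844), 8.196113586425781)
[152  80  24  20 378] [163.3889  89.5212] medz 0.07118742358602223 [0.4806 0.0992 0.071 ] [0.48   0.0992 0.069 ]
[236  80  20  20 320] [245.5594  89.5875] medz 0.07117220058415485 [0.558  0.1103 0.071 ] [0.5578 0.1103 0.069 ]
[345 139  21  21 317] [355.3849 149.0379] medz 0.07113916011846627 [0.6727 0.0699 0.071 ] [0.6732 0.0697 0.069 ]
[220 156  31  31 897] [234.9978 171.3657] medz 0.06937372863981395 [0.5565 0.0303 0.071 ] [0.5563 0.0298 0.069 ]
```

View pics/z3.png

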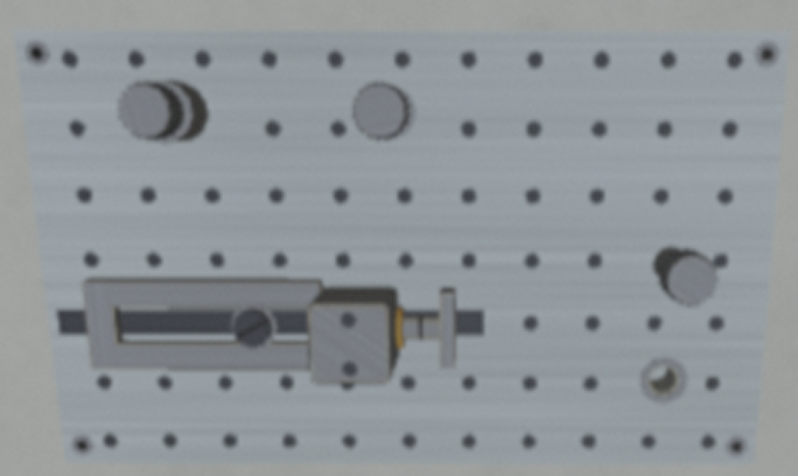

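Run:
```python
from h import *
np.set_printoptions(precision=4,suppress=True)
d=load('w2'); im=d['img']; 
g=cv2.cvtColor(im,cv2.COLOR_BGR2GRAY)
x0,y0=327,166; c=cv2.resize(g[y0:y0+40,x0:x0+40],None,fx=16,fy=16,interpolation=cv2.INTER_CUBIC)
cv2.imwrite('pics/z4.png',c)
b=(cv2.absdiff(c,np.full_like(c,int(np.median(c))))>14).astype(np.uint8)
cs,_=cv2.findContours(b,cv2.RETR_EXTERNAL,cv2.CHAIN_APPROX_NONE)
for k in cs:
    if cv2.contourArea(k)>5000:
        e=cv2.fitEllipse(cv2.convexHull(k)); u=x0+(e[0][0]+.5)/16-.5; v=y0+(e[0][1]+.5)/16-.5; print(np.array(e[1])/16,u,v,onz(d,u,v,.025))
u,v=110+663/2.8,50+380/2.8; print(u,v,onz(d,u,v,.025))
yaw=np.radians(8.196); C=np.array([.5702,.0555]); M=np.array([[np.cos(yaw),-np.sin(yaw)],[np.sin(yaw),np.cos(yaw)]])
for n,p in dict(twin=(.558,.1103),fit=(.6727,.0699),nest=onz(d,u,v,.025)[:2],block=(.5563,.0298)).items(): print(n,M.T@(np.array(p)-C))
```

```text
[5.9221 6.4218] 363.9836730957031 186.42730140686035 [0.7012 0.0239 0.025 ]
[16.3272 16.8553] 346.46361351013184 185.20801734924316 [0.6809 0.0224 0.025 ]
346.78571428571433 185.71428571428572 [0.6814 0.0219 0.025 ]
twin [-0.0043  0.056 ]
fit [ 0.1035 -0.0004]
nest [ 0.1053 -0.0491]
block [-0.0174 -0.0235]
```

View pics/z4.png

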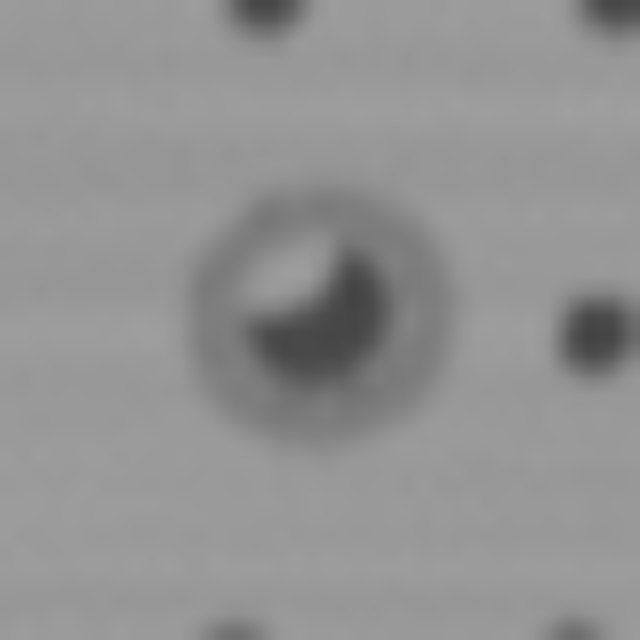

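move_arm(steps="0 0 0 0 144; 0 0 0 0 144")

```text
clock: 1.92
position: [0.5989, 0.0378, 0.2591]
ee_rot: [-0.116, 1.568, 0.118]
force: [0.2, -0.0, 1.0]
width: 0.509
```

Run:
```python
from h import *
plan((.558,.1103,.12,8.2),(.558,.1103,.0425,8.2))
```

```text
t 1.92 p [0.5989 0.0378 0.2591] az 8.55 down [-6.e-04  9.e-04 -1.e+00] w 46.9 F [ 0.2 -0.   1. ] q [-0.54  0.38  0.56  1.58 -0.21  1.25  0.2 ]
   [ 0.1392  0.0777 -0.0296] turn 0.0062
   [ 0.2167  0.0776 -0.0296] turn 0.0062
```

move_arm(steps="0.03 0.04 -0.015 0.006 144; 0.07 0.0777 -0.03 0.006 144; 0.11 0.0777 -0.03 0.006 144; 0.139 0.0777 -0.03 0.006 144; 0.139 0.0777 -0.03 0.006 144; 0.139 0.0777 -0.03 0.006 144; 0.139 0.0777 -0.03 0.006 144; 0.139 0.0777 -0.03 0.006 144")

```text
clock: 2.58
position: [0.5608, 0.1087, 0.1229]
ee_rot: [-0.11, 1.564, 0.111]
force: [0.4, -0.4, 0.1]
width: 0.434
```

Run:
```python
from h import *
plan((.558,.1103,.0425,8.2)); d=grab('wrist','w3'); print(proj(d,(.558,.1103,.071)))
```

```text
t 2.58 p [0.5608 0.1087 0.1229] az 8.07 down [ 0.0041  0.001  -1.    ] w 40.0 F [ 0.4 -0.4  0.1] q [-0.64  0.45  0.49  1.83 -0.26  0.92  0.11]
   [ 0.0804  0.002  -0.0029] turn -0.0023
(np.float64(275.77761006145255), np.float64(213.18333244891141))
```

View pics/w3.png

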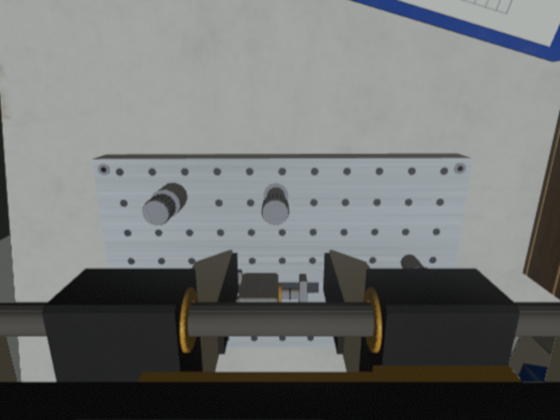

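The twin pin's head is at about (276,211), against a predicted (276,213), so the two agree. I'm going down and gripping it.

move_arm(steps="0.03 0.002 -0.003 0 144; 0.06 0.002 -0.003 0 144; 0.075 0.002 -0.003 0 144; 0.08 0.002 -0.003 0 144; 0.08 0.002 -0.003 0 144; 0.08 0.002 -0.003 0 144")

```text
clock: 3.13
position: [0.5569, 0.1105, 0.0416]
ee_rot: [-0.111, 1.566, 0.111]
force: [0.9, 0.2, 0.1]
width: 0.435
```

move_arm(steps="0 0 0 0 210; 0 0 0 0 210; 0 0 0 0 230; 0 0 0 0 255; 0 0 0 0 255; 0 0 0 0 255", squeeze=20)

```text
clock: 3.63
position: [0.556, 0.1108, 0.0406]
ee_rot: [-0.111, 1.567, 0.112]
force: [-0.5, 0.3, 3.9]
width: 0.175
```

Run:
```python
from h import *
plan((.558,.1103,.0425,8.2))
```

```text
t 3.63 p [0.556  0.1108 0.0406] az 8.13 down [ 1.e-03  3.e-04 -1.e+00] w 16.1 F [-0.5  0.3  3.9] q [-0.6   0.55  0.44  1.91 -0.33  0.75  0.17]
   [-0.0019 -0.0008  0.0019] turn -0.0012
```

move_arm(steps="-0.01 0 0 0 255; -0.025 0 0 0 255; -0.045 0 0 0 255; -0.06 0 0 0 255; -0.06 0 0 0 255; -0.06 0 0 0 255")

```text
clock: 4.13
position: [0.556, 0.1109, 0.101]
ee_rot: [-0.111, 1.566, 0.112]
force: [0.5, -0.2, -0.4]
width: 0.172
```

Run:
```python
from h import *
plan((.558,.1103,.0425,8.2)); d=grab('wrist','w4');d=grab('scene','s4')
cv2.imwrite('pics/z5.png',cv2.resize(d['img'][150:280,170:310],None,fx=4.4,fy=4.4,interpolation=cv2.INTER_CUBIC))
```

```text
t 4.13 p [0.556  0.1109 0.101 ] az 8.14 down [ 1.5e-03  7.0e-04 -1.0e+00] w 15.8 F [ 0.5 -0.2 -0.4] q [-0.64  0.47  0.48  1.86 -0.28  0.87  0.12]
   [ 0.0585 -0.0009  0.0018] turn -0.0011
```

View pics/w4.png

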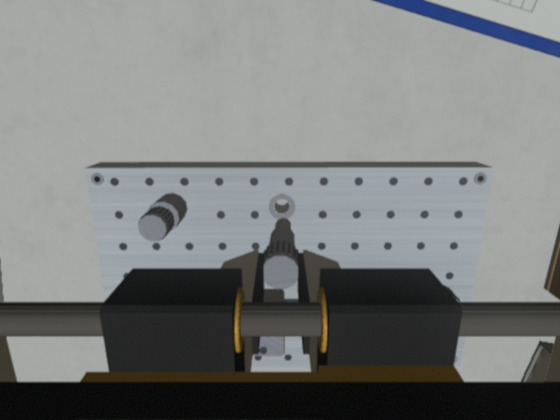

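View pics/z5.png

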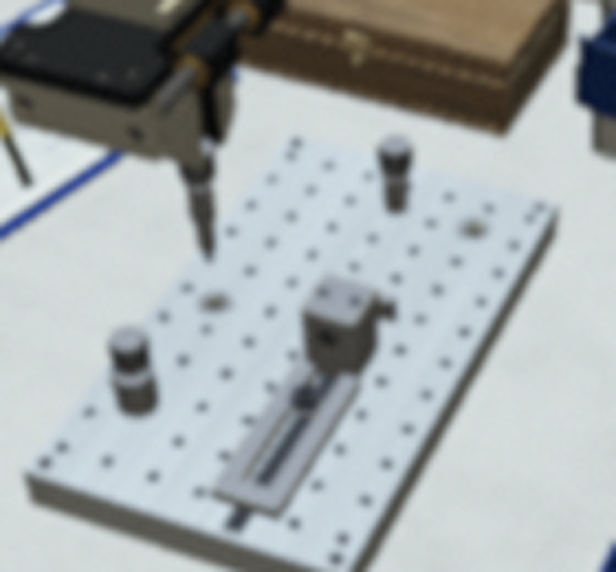

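The pin is lifted in the wrist view, with its head at about (283,270) and the shank tip at about (282,222). The empty parking bore is at (282,205). Next I'll check its tilt against the prediction.

Run:
```python
from h import *
d=load('w4')
for p in [(.556,.1109,.131),(.556,.1109,.112),(.556,.1109,.085),(.556,.1109,.0625),(.556,.1109,.025)]: print(p,proj(d,p))
cv2.imwrite('pics/z6.png',cv2.resize(d['img'][190:310,220:350],None,fx=5,fy=5,interpolation=cv2.INTER_CUBIC))
d=load('s4')
for p in [(.556,.1109,.131),(.556,.1109,.085),(.556,.1109,.0625)]: u,v=proj(d,p);print(((u-170)*4.4,(v-150)*4.4))
```

```text
(0.556, 0.1109, 0.131) (np.float64(279.78641388582236), np.float64(271.5235452428869))
(0.556, 0.1109, 0.112) (np.float64(279.8112382514898), np.float64(254.57486374717433))
(0.556, 0.1109, 0.085) (np.float64(279.8393296448737), np.float64(235.39563936687472))
(0.556, 0.1109, 0.0625) (np.float64(279.8580730588321), np.float64(222.598689886729))
(0.556, 0.1109, 0.025) (np.float64(279.8827547504931), np.float64(205.74741818282874))
(np.float64(195.0507582778654), np.float64(141.98049879481312))
(np.float64(203.43145361278732), np.float64(214.0130118060783))
(np.float64(207.31654899898348), np.float64(247.40560905156536))
```

View pics/z6.png

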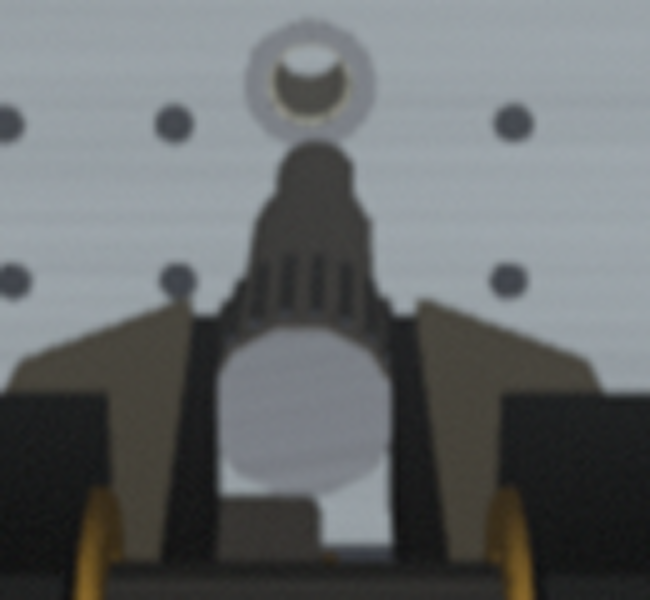

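Run:
```python
from h import *
plan((.6782,.0233,.101,8.2))
```

```text
t 4.23 p [0.5549 0.1108 0.0996] az 8.14 down [-1.e-03 -1.e-04 -1.e+00] w 16.2 F [-1.  -0.5 -0.5] q [-0.64  0.47  0.48  1.87 -0.28  0.87  0.12]
   [-0.0015 -0.104   0.1096] turn -0.001
```

move_arm(steps="0 -0.015 0.016 0 255; 0 -0.035 0.037 0 255; 0 -0.060 0.063 0 255; 0 -0.082 0.086 0 255; 0 -0.097 0.102 0 255; 0 -0.104 0.1085 0 255; 0 -0.104 0.1085 0 255; 0 -0.104 0.1085 0 255; 0 -0.104 0.1085 0 255")

```text
clock: 4.98
position: [0.6763, 0.0247, 0.0994]
ee_rot: [-0.112, 1.57, 0.113]
force: [-0.4, -0.1, -0.7]
width: 0.169
```

Run:
```python
from h import *
plan((.6782,.0233,.101,8.2)); d=grab('wrist','w5')
cv2.imwrite('pics/z7.png',cv2.resize(d['img'][170:310,210:370],None,fx=4,fy=4,interpolation=cv2.INTER_CUBIC))
```

```text
t 4.98 p [0.6763 0.0247 0.0994] az 8.2 down [-2.e-03  9.e-04 -1.e+00] w 15.5 F [-0.4 -0.1 -0.7] q [-0.41  0.64  0.47  1.57 -0.32  1.01  0.3 ]
   [-0.0016 -0.0016  0.0017] turn 0.0
```

View pics/z7.png

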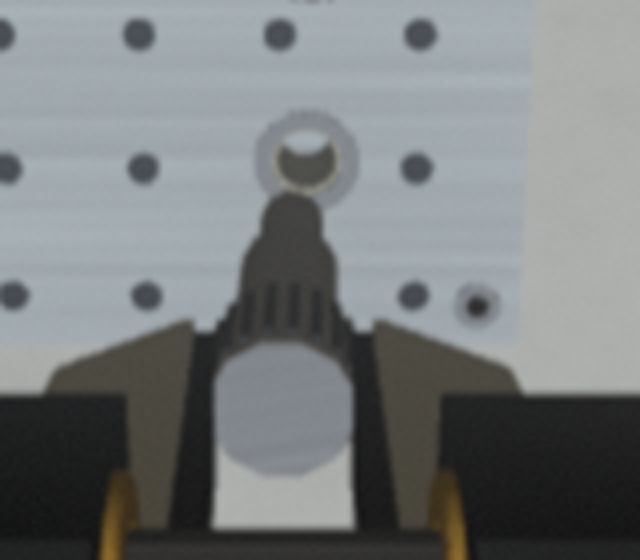

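move_arm(steps="0 -0.0015 0.0018 0 255; 0 -0.0015 0.0018 0 255; 0 -0.0015 0.0018 0 255; 0 -0.0015 0.0018 0 255")

```text
clock: 5.37
position: [0.6795, 0.0223, 0.1003]
ee_rot: [-0.112, 1.568, 0.112]
force: [-0.2, -0.3, -0.6]
width: 0.175
```

```bash
cat >> h.py <<'E'
def ell(img,x0,x1,y0,y1,s=8,th=14):
    pass
E
python3 - <<'E'
from h import *
plan((.6782,.0233,.101,8.2)); d=grab('wrist','w6')
cv2.imwrite('pics/z8.png',cv2.resize(d['img'][170:310,210:370],None,fx=4,fy=4,interpolation=cv2.INTER_CUBIC))
a=load('w4'); 
for n,q,(u,v) in(('park',a,(282,206.4)),('nest5',load('w5'),(286.5,210))): print(n,onz(q,u,v,.025))
for i in range(4): 
    arm.get_image('wrist'); print(arm.observe()['position'])
E
```

```text
t 5.37 p [0.6795 0.0223 0.1003] az 8.15 down [ 1.e-04  2.e-04 -1.e+00] w 16.1 F [-0.2 -0.3 -0.6] q [-0.4   0.64  0.47  1.56 -0.32  1.02  0.3 ]
   [-0.0007  0.0012 -0.0012] turn -0.0008
park [0.55760704 0.1106225  0.025     ]
nest5 [0.6812105  0.02261418 0.025     ]
[0.67958649 0.02211148 0.10020166]
[0.67960533 0.02201941 0.10016582]
[0.67962042 0.02199978 0.10016501]
[0.67965066 0.0218929  0.1001311 ]
```

View pics/z8.png

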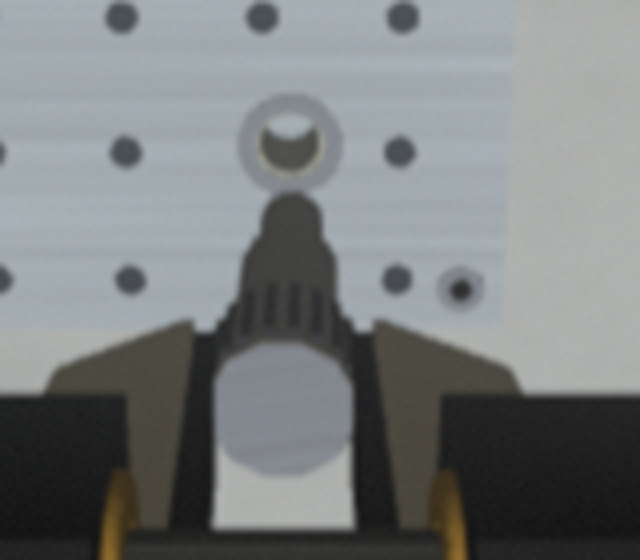

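The nest bush is at (282.5,206), in line with the shank tip at column 282.8 and on the row the parking bore had. I'm going down in stages.

move_arm(steps="0.012 0 0 0 255; 0.024 0 0 0 255; 0.032 0 0 0 255; 0.035 0 0 0 255; 0.035 0 0 0 255; 0.035 0 0 0 255; 0.035 0 0 0 255")

```text
clock: 6.2
position: [0.68, 0.0218, 0.0654]
ee_rot: [-0.111, 1.567, 0.111]
force: [0.4, 0.1, -0.6]
width: 0.175
```

Run:
```python
from h import *
plan((.6797,.0219,.0406,8.2)); d=grab('wrist','w7')
cv2.imwrite('pics/z9.png',cv2.resize(d['img'][170:310,210:370],None,fx=4,fy=4,interpolation=cv2.INTER_CUBIC))
```

```text
t 6.2 p [0.68   0.0218 0.0654] az 8.12 down [ 6.e-04 -0.e+00 -1.e+00] w 16.1 F [ 0.4  0.1 -0.6] q [-0.39  0.68  0.45  1.59 -0.34  0.95  0.32]
   [ 0.0248  0.0001 -0.0003] turn -0.0013
```

View pics/z9.png

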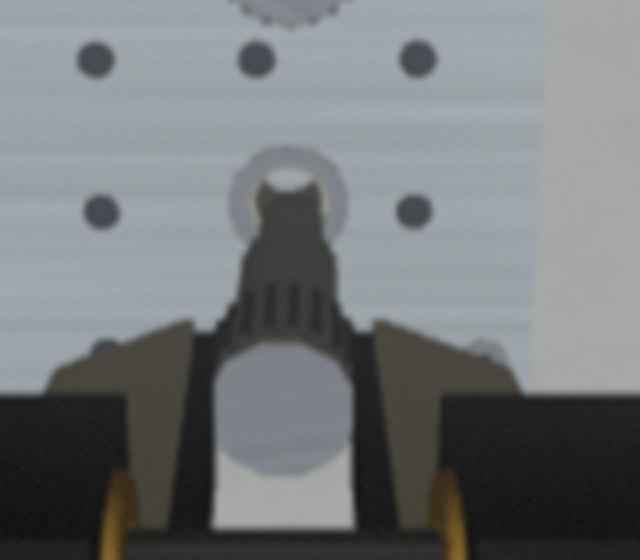

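move_arm(steps="0.003 0 -0.0005 0 255; 0.007 0 -0.0005 0 255; 0.011 0 -0.0005 0 255; 0.015 0 -0.0005 0 255; 0.015 0 -0.0005 0 255; 0.015 0 -0.0005 0 255")

```text
clock: 6.75
position: [0.679, 0.0219, 0.0497]
ee_rot: [-0.111, 1.569, 0.112]
force: [-0.1, 0.1, -0.2]
width: 0.173
```

move_arm(steps="0.004 0 0 0 255; 0.007 0 0 0 255; 0.009 0 0 0 255; 0.0095 0 0 0 255; 0.0105 0 0 0 255; 0.0105 0 0 0 255; 0.0105 0 0 0 255")

```text
clock: 7.33
position: [0.6799, 0.0219, 0.0406]
ee_rot: [-0.111, 1.566, 0.112]
force: [-0.6, 0.4, 6.5]
width: 0.17
```

Contact reads 6.5 N upward at the expected height, so the pin is seated. I'm releasing and backing off.

move_arm(steps="0 0 0 0 144; 0 0 0 0 144; 0 0 0 0 144; 0 0 0 0 144")

```text
clock: 7.67
position: [0.6789, 0.0218, 0.0394]
ee_rot: [-0.111, 1.568, 0.111]
force: [0.1, 0.2, -1.4]
width: 0.401
```

move_arm(steps="-0.02 0 0 0 130; -0.05 0 0 0 100; -0.09 0 0 0 100; -0.13 0 0 0 100; -0.17 0 0 0 100; -0.20 -0.015 -0.02 0 100; -0.20 -0.03 -0.05 0 100; -0.20 -0.03 -0.08 0 100; -0.20 -0.03 -0.08 0 100; -0.20 -0.03 -0.08 0 100")

```text
clock: 8.5
position: [0.6029, -0.0196, 0.24]
ee_rot: [-0.11, 1.568, 0.111]
force: [0.7, 0.8, -0.1]
width: 0.608
```

Run:
```python
from h import *
np.set_printoptions(precision=4,suppress=True)
plan((.6797,.0219,.0406,8.2)); d=grab('wrist','w8');grab('top','t8')
P=cloud(d); z=P[...,2]
m=((z>0.045)&(z<.085)).astype(np.uint8); m[270:]=0
n,l,st,ce=cv2.connectedComponentsWithStats(m)
for i in range(1,n):
    if st[i,4]>60:
        q=l==i; q&=z>np.median(z[q])-.003; v,u=np.nonzero(q); print(st[i],'medz',np.median(z[q]),onz(d,u.mean(),v.mean(),.071))
```

```text
t 8.5 p [ 0.6029 -0.0196  0.24  ] az 8.06 down [-0.      0.0011 -1.    ] w 55.9 F [ 0.7  0.8 -0.1] q [-0.43  0.39  0.54  1.6  -0.21  1.21  0.29]
   [0.1995 0.0301 0.0818] turn -0.0024
[ 479    0   81  121 8530] medz 0.05870346596385431 [0.8058 0.1146 0.071 ]
[147  15  31  29 633] medz 0.07114006134751363 [0.4793 0.0988 0.071 ]
[358  84  24  22 389] medz 0.0712279408410435 [0.674  0.0691 0.071 ]
[ 222  105   34   33 1091] medz 0.06937838164786769 [0.5562 0.0289 0.071 ]
[355 136  23  21 361] medz 0.0713494893186376 [0.6803 0.0222 0.071 ]
[ 417  172  143   97 1399] medz 0.07626803273167443 [ 0.7878 -0.0127  0.071 ]
[ 449  185   66   84 2979] medz 0.06077426980489542 [ 0.8112 -0.0415  0.071 ]
```

View pics/w8.png

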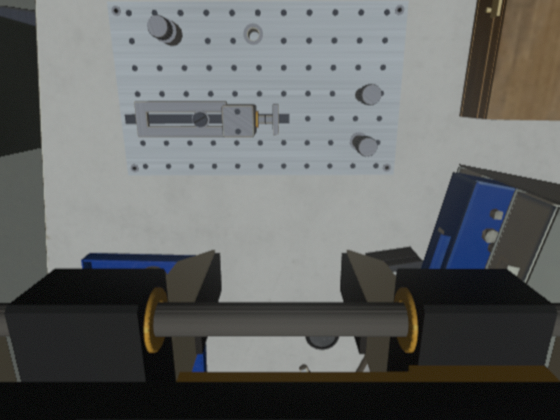

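The pin is in the nest with its head top at z = 0.0713, matching the fitted pin's 0.0712, and the two are 47.3 mm apart. In the wrist view the nest pin is at (367,146) and the fitted pin at (371,94). Next I'll look at the tray.

Run:
```python
from h import *
plan((.455,-.20,.25,8.2))
```

```text
t 8.6 p [ 0.6047 -0.0184  0.2396] az 8.18 down [ 5.e-04  5.e-04 -1.e+00] w 55.7 F [-0.1  0.   0.4] q [-0.43  0.4   0.54  1.6  -0.21  1.21  0.29]
   [-0.0105 -0.1584 -0.174 ] turn -0.0004
```

move_arm(steps="-0.01 -0.02 -0.02 0 70; -0.01 -0.05 -0.055 0 70; -0.01 -0.08 -0.088 0 70; -0.01 -0.11 -0.121 0 70; -0.01 -0.14 -0.154 0 70; -0.01 -0.158 -0.174 0 70; -0.01 -0.158 -0.174 0 70; -0.01 -0.158 -0.174 0 70; -0.01 -0.158 -0.174 0 70; -0.01 -0.158 -0.174 0 70")

```text
clock: 9.43
position: [0.4558, -0.1989, 0.2494]
ee_rot: [-0.113, 1.568, 0.113]
force: [-0.2, -0.1, -0.7]
width: 0.728
```

Run:
```python
from h import *
np.set_printoptions(precision=4,suppress=True)
d=grab('wrist','w9'); im=d['img']
P=cloud(d)
hsv=cv2.cvtColor(im,cv2.COLOR_BGR2HSV); b=cv2.inRange(hsv,(100,110,30),(130,255,255)); b[290:]=0
c,h=cv2.findContours(b,cv2.RETR_CCOMP,cv2.CHAIN_APPROX_NONE)
for k,cc in enumerate(c):
    a=cv2.contourArea(cc)
    if a>200: e=cv2.fitEllipse(cc); print(a,np.array(e[0]),np.array(e[1]),h[0][k][3],'z',np.median(P[...,2][int(e[0][1]),int(e[0][0])+int(e[1][0]/3)]),onz(d,*e[0],.02),onz(d,*e[0],.002))
plan((.455,-.2487,.02,8.2))
```

```text
217.0 [274.3426 207.4588] [14.9503 18.6641] -1 z 0.004586226634692492 [ 0.4558 -0.2474  0.02  ] [ 0.4563 -0.2529  0.002 ]
19297.5 [281.9063 202.8692] [137.8315 196.375 ] -1 z 0.004134426831487459 [ 0.4637 -0.2407  0.02  ] [ 0.4645 -0.2459  0.002 ]
615.5 [274.5094 257.9578] [27.8256 28.2698] 3 z 0.015087545144591541 [ 0.4648 -0.3109  0.02  ] [ 0.4657 -0.3191  0.002 ]
1474.5 [274.3544 207.6445] [43.0594 43.649 ] 3 z 0.020880751981613543 [ 0.4559 -0.2477  0.02  ] [ 0.4563 -0.2531  0.002 ]
1017.0 [290.9262 154.0846] [35.7417 36.3143] 3 z 0.01708489827979165 [ 0.4656 -0.1832  0.02  ] [ 0.4664 -0.1859  0.002 ]
t 9.48 p [ 0.4557 -0.1989  0.2493] az 8.29 down [-0.0004 -0.0002 -1.    ] w 66.5 F [-0.6  1.2  0.3] q [-0.22  0.19  0.63  1.84 -0.12  1.15  0.6 ]
   [ 0.2293 -0.0492 -0.0077] turn 0.0016
```

View pics/w9.png

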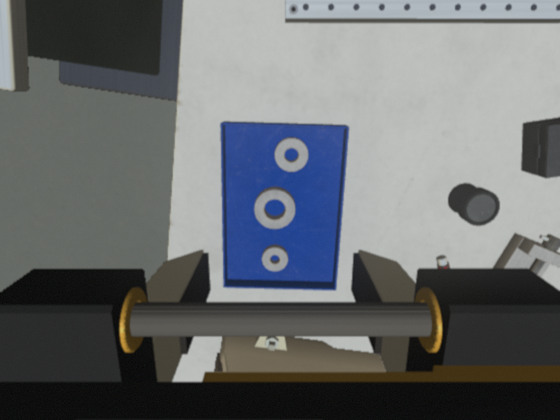

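The large ring is at pixel (274,208), which with mid-height casting gives (0.456,−0.250). The middle ring is at (291,154) and the small one at (275,258). I'm moving over the large one and going down.

move_arm(steps="0.03 -0.02 -0.004 0 83; 0.065 -0.045 -0.007 0 83; 0.1 -0.051 -0.007 0 83; 0.14 -0.051 -0.007 0 83; 0.17 -0.051 -0.007 0 83; 0.185 -0.051 -0.007 0 83; 0.185 -0.051 -0.007 0 83; 0.185 -0.051 -0.007 0 83; 0.185 -0.051 -0.007 0 83")

```text
clock: 10.23
position: [0.4559, -0.2517, 0.0655]
ee_rot: [-0.113, 1.567, 0.112]
force: [0.1, -0.1, 1.1]
width: 0.673
```

Run:
```python
from h import *
d=grab('wrist','w10'); plan((.4561,-.2503,.006,8.2)); print(proj(d,(.4561,-.2503,.02)))
```

```text
t 10.28 p [ 0.456  -0.2518  0.0659] az 8.18 down [ 2.2e-03 -8.0e-04 -1.0e+00] w 61.9 F [0.5 0.3 0.5] q [-0.01  0.46  0.55  2.01 -0.35  0.76  0.9 ]
   [0.0599 0.0016 0.0002] turn -0.0003
(np.float64(280.5068518679494), np.float64(216.9922827195315))
```

View pics/w10.png

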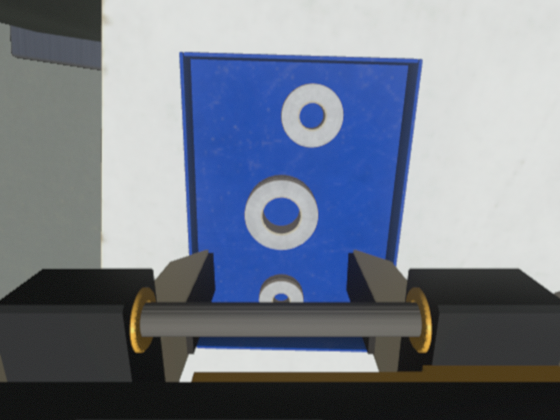

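The ring's top face is centred at about (281.5,214), against a predicted (280.5,217), so I'm nudging about 2 mm in +y.

move_arm(steps="0.02 0.003 0.0007 0 83; 0.04 0.003 0.0007 0 83; 0.053 0.003 0.0007 0 83; 0.058 0.003 0.0007 0 83; 0.0595 0.003 0.0007 0 83; 0.0595 0.003 0.0007 0 83; 0.0595 0.003 0.0007 0 83")

```text
clock: 10.87
position: [0.4557, -0.249, 0.0062]
ee_rot: [-0.112, 1.566, 0.111]
force: [-0.2, 0.8, -0.7]
width: 0.67
```

move_arm(steps="0 0 0 0 110; 0 0 0 0 130; 0 0 0 0 160; 0 0 0 0 160; 0 0 0 0 200; 0 0 0 0 255", squeeze=25)

```text
clock: 11.37
position: [0.4549, -0.2486, 0.0051]
ee_rot: [-0.111, 1.568, 0.111]
force: [-0.9, 0.3, 0.5]
width: 0.285
```

Run:
```python
from h import *
plan((.4561,-.2503,.006,8.2))
```

```text
t 11.37 p [ 0.4549 -0.2486  0.0051] az 8.13 down [ 1.e-04  0.e+00 -1.e+00] w 26.2 F [-0.9  0.3  0.5] q [ 0.05  0.56  0.48  2.06 -0.43  0.63  0.96]
   [-0.0009 -0.0018  0.0009] turn -0.0012
```

The 26 mm width isn't consistent with a 48 mm ring, so I'm looking before going on.

Run:
```python
from h import *
d=grab('wrist','w11'); d=grab('scene','s11'); cv2.imwrite('pics/z10.png',cv2.resize(d['img'][220:400,250:430],None,fx=3.3,fy=3.3,interpolation=cv2.INTER_CUBIC)); plan()
```

```text
t 11.47 p [ 0.4549 -0.2486  0.0051] az 8.13 down [ 0.e+00  1.e-04 -1.e+00] w 18.4 F [-0.7 -0.4  0.4] q [ 0.05  0.56  0.48  2.06 -0.43  0.63  0.96]
```

View pics/w11.png

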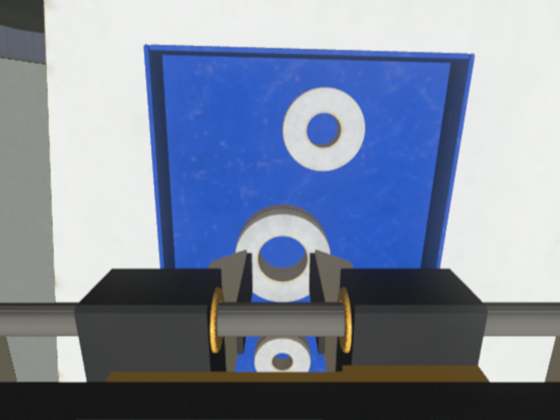

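View pics/z10.png

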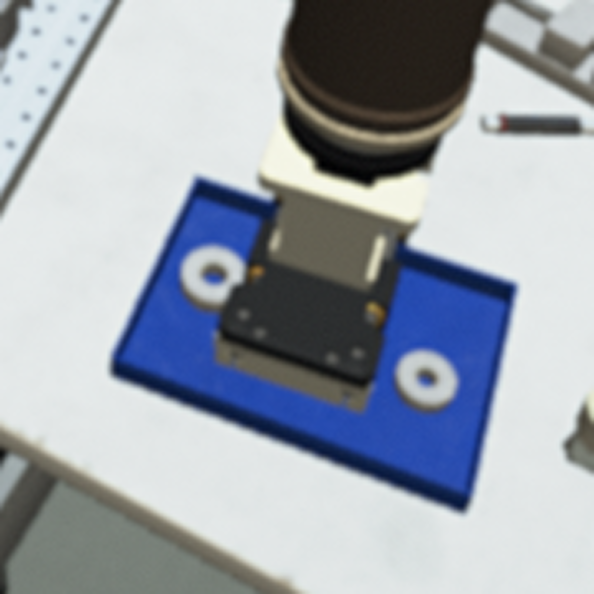

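Run:
```python
from h import *
np.set_printoptions(precision=4,suppress=True)
d=load('w11'); P=cloud(d)
for p in [(.4549,-.2486,.02),(.4549,-.2486,.005),(.4549,-.2486,.03)]: print(p,proj(d,p))
for q in [(283,225),(245,245),(283,293),(240,270),(323,270),(330,285),(235,300),(330,262),(280,366)]: print(q,P[q[1],q[0]])
print(d['extrinsics'])
cv2.imwrite('pics/z11.png',cv2.resize(d['img'][190:390,200:370],None,fx=3,fy=3,interpolation=cv2.INTER_CUBIC))
plan()
```

```text
(0.4549, -0.2486, 0.02) (np.float64(279.72033812065985), np.float64(257.7273512499853))
(0.4549, -0.2486, 0.005) (np.float64(279.78450466409123), np.float64(246.0281728837818))
(0.4549, -0.2486, 0.03) (np.float64(279.67177871959433), np.float64(266.5809541408603))
(283, 225) [ 0.454  -0.231   0.0206]
(245, 245) [ 0.437  -0.2438  0.0209]
(283, 293) [ 0.4593 -0.2675  0.0209]
(240, 270) [ 0.4376 -0.241   0.0535]
(323, 270) [ 0.4707 -0.2357  0.0548]
(330, 285) [ 0.4724 -0.2364  0.0655]
(235, 300) [ 0.4383 -0.2408  0.0769]
(330, 262) [ 0.4749 -0.2361  0.0453]
(280, 366) [ 0.4652 -0.3209  0.0105]
[[ 0.9902 -0.134  -0.0403  0.4444]
 [ 0.1399  0.9468  0.2897 -0.171 ]
 [-0.0006 -0.2925  0.9563  0.191 ]
 [ 0.      0.      0.      1.    ]]
t 11.47 p [ 0.4549 -0.2486  0.0051] az 8.13 down [ 0.      0.0001 -1.    ] w 18.4 F [-0.7 -0.4  0.4] q [ 0.05  0.56  0.48  2.06 -0.43  0.63  0.96]
```

View pics/z11.png

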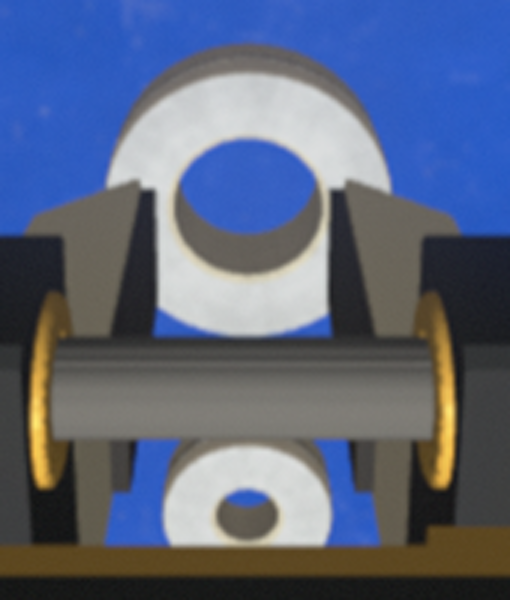

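Run:
```python
from h import *
np.set_printoptions(precision=4,suppress=True)
for t,cs in (('w11',(244,247,249,251,313,316)),('w10',(205,210,352,360)),('w5',(257,259,303,306))):
    d=load(t); P=cloud(d)
    for c in cs: print(t,c,[(r,P[r,c].round(3).tolist()) for r in range(246,262,3)])
```

```text
w11 244 [(246, [0.437, -0.244, 0.021]), (249, [0.437, -0.246, 0.021]), (252, [0.438, -0.241, 0.036]), (255, [0.438, -0.241, 0.04]), (258, [0.438, -0.241, 0.043]), (261, [0.438, -0.241, 0.045])]
w11 247 [(246, [0.438, -0.244, 0.021]), (249, [0.438, -0.246, 0.021]), (252, [0.438, -0.248, 0.02]), (255, [0.439, -0.242, 0.036]), (258, [0.439, -0.242, 0.04]), (261, [0.44, -0.242, 0.043])]
w11 249 [(246, [0.439, -0.244, 0.021]), (249, [0.439, -0.246, 0.021]), (252, [0.439, -0.247, 0.022]), (255, [0.44, -0.242, 0.035]), (258, [0.44, -0.242, 0.039]), (261, [0.44, -0.242, 0.042])]
w11 251 [(246, [0.44, -0.244, 0.02]), (249, [0.44, -0.245, 0.021]), (252, [0.44, -0.247, 0.02]), (255, [0.441, -0.242, 0.036]), (258, [0.441, -0.242, 0.038]), (261, [0.441, -0.244, 0.038])]
w11 313 [(246, [0.47, -0.24, 0.02]), (249, [0.47, -0.241, 0.021]), (252, [0.471, -0.243, 0.021]), (255, [0.469, -0.238, 0.036]), (258, [0.468, -0.238, 0.04]), (261, [0.468, -0.238, 0.042])]
w11 316 [(246, [0.472, -0.239, 0.021]), (249, [0.472, -0.241, 0.021]), (252, [0.47, -0.236, 0.036]), (255, [0.444, -0.171, 0.191]), (258, [0.4
[... 877 characters left out ...]
, -0.011, 0.026]), (252, [0.665, 0.033, 0.129]), (255, [0.665, 0.033, 0.133]), (258, [0.665, 0.033, 0.136]), (261, [0.665, 0.032, 0.136])]
w5 259 [(246, [0.665, -0.008, 0.026]), (249, [0.665, -0.011, 0.025]), (252, [0.665, -0.013, 0.026]), (255, [0.666, 0.032, 0.13]), (258, [0.666, 0.032, 0.134]), (261, [0.666, 0.032, 0.137])]
w5 303 [(246, [0.697, -0.003, 0.027]), (249, [0.698, -0.006, 0.025]), (252, [0.685, 0.036, 0.13]), (255, [0.686, 0.034, 0.13]), (258, [0.685, 0.034, 0.133]), (261, [0.685, 0.034, 0.136])]
w5 306 [(246, [0.7, -0.003, 0.025]), (249, [0.7, -0.006, 0.025]), (252, [0.687, 0.036, 0.13]), (255, [0.686, 0.036, 0.134]), (258, [0.686, 0.036, 0.136]), (261, [0.686, 0.036, 0.14])]
```

Run:
```python
from h import *
np.set_printoptions(precision=4,suppress=True)
d=load('w5'); P=cloud(d); print(d['extrinsics'][:3,3],P[268:276,281], d['z_map'][272,281])
row=P[272,255:310]; print(np.c_[np.arange(255,310),row][::3])
d=load('w11'); P=cloud(d); print(P[300,240],P[330,280],P[345,240:250:3],P[355,240],P[355,320])
```

```text
[0.666  0.102  0.2854] [[0.6766 0.0273 0.1311]
 [0.6767 0.0263 0.1301]
 [0.6768 0.0257 0.1298]
 [0.6768 0.0256 0.1306]
 [0.677  0.0246 0.1296]
 [0.6769 0.0248 0.1311]
 [0.6771 0.024  0.1304]
 [0.6771 0.0236 0.1305]] 0.1718161
[[255.       0.6652   0.0331   0.1497]
 [258.       0.6664   0.0322   0.1476]
 [261.       0.6677   0.0319   0.1466]
 [264.       0.6692   0.0237   0.13  ]
 [267.       0.6706   0.0241   0.1304]
 [270.       0.6719   0.0241   0.13  ]
 [273.       0.6733   0.0247   0.1308]
 [276.       0.6747   0.0244   0.1298]
 [279.       0.676    0.0246   0.1298]
 [282.       0.6774   0.0248   0.13  ]
 [285.       0.6787   0.0251   0.1302]
 [288.       0.6802   0.025    0.1296]
 [291.       0.6814   0.026    0.1312]
 [294.       0.6827   0.0263   0.1313]
 [297.       0.6842   0.0257   0.1297]
 [300.       0.6834   0.0343   0.147 ]
 [303.       0.6846   0.0347   0.1474]
 [306.       0.6855   0.036    0.1497]
 [309.       0.6867   0.0362   0.1497]]
[ 0.44   -0.2413  0.0756] [ 0.4515 -0.2221  0.1177] [[ 0.4421 -0.2567  0.0796]
 [ 0.4431 -0.2567  0.0794]
 [ 0.444  -0.3156  0.0024]
 [ 0.4458 -0.3144  0.0035]] [ 0.4444 -0.171   0.191 ] [ 0.4887 -0.3157  0.0032]
```

The fingertips, measured in depth next to the ring (top at z 0.0206), end about 30 mm above the reported TCP. That was also true during the pin grasp, where they held only the top rim of the head. So the fingers closed above the ring without touching it. I'll reopen, check the tip height against the closed fingers, and go lower.

move_arm(steps="0 0 0.0015 0 83; 0 0 0.0015 0 83; 0 0 0.0015 0 83; 0 0 0.0015 0 83; 0 0 0.0015 0 83; 0 0 0.0015 0 83")

```text
clock: 11.97
position: [0.4563, -0.2484, 0.0051]
ee_rot: [-0.111, 1.568, 0.111]
force: [-0.3, 0.6, 0.4]
width: 0.591
```

move_arm(steps="0.006 0 0 0 83; 0.012 0 0 0 83; 0.016 0 0 0 83; 0.018 0 0 0 83; 0.018 0 0 0 83; 0.018 0 0 0 83")

```text
clock: 12.47
position: [0.4562, -0.2484, -0.0131]
ee_rot: [-0.111, 1.568, 0.111]
force: [0.1, 0.4, -0.2]
width: 0.677
```

Run:
```python
from h import *
np.set_printoptions(precision=4,suppress=True)
plan((.4561,-.2503,-.023,8.2))
d=grab('wrist','w12'); P=cloud(d); z=P[...,2]
for c in (195,200,205,210,350,355,360): print(c,[(r,P[r,c].round(3).tolist()) for r in range(243,264,4)])
```

```text
t 12.47 p [ 0.4562 -0.2484 -0.0131] az 8.12 down [-0.0005  0.0001 -1.    ] w 62.3 F [ 0.1  0.4 -0.2] q [ 0.07  0.59  0.46  2.06 -0.45  0.59  0.98]
   [ 0.0099 -0.0019 -0.0003] turn -0.0014
195 [(243, [0.414, -0.246, 0.003]), (247, [0.414, -0.248, 0.004]), (251, [0.414, -0.251, 0.002]), (255, [0.418, -0.244, 0.021]), (259, [0.418, -0.244, 0.024]), (263, [0.42, -0.243, 0.03])]
200 [(243, [0.416, -0.246, 0.003]), (247, [0.416, -0.248, 0.003]), (251, [0.417, -0.25, 0.003]), (255, [0.42, -0.244, 0.02]), (259, [0.421, -0.243, 0.025]), (263, [0.422, -0.243, 0.029])]
205 [(243, [0.419, -0.245, 0.003]), (247, [0.419, -0.247, 0.003]), (251, [0.421, -0.243, 0.017]), (255, [0.422, -0.243, 0.021]), (259, [0.422, -0.244, 0.023]), (263, [0.423, -0.245, 0.025])]
210 [(243, [0.421, -0.245, 0.004]), (247, [0.421, -0.247, 0.003]), (251, [0.422, -0.249, 0.004]), (255, [0.424, -0.244, 0.017]), (259, [0.424, -0.244, 0.021]), (263, [0.425, -0.245, 0.023])]
350 [(243, [0.489, -0.235, 0.003]), (247, [0.489, -0.237, 0.004]), (251, [0.49, -0.239, 0.003]), (255, [0.487, -0.236, 0.016]), (259, [0.486, -0.236, 0.02]), (263, [0.487, -0.238, 0.02])]
355 [(243, [0.491, -0.235, 0.003]), (247, [0.492, -0.237, 0.003]), (251, [0.489, -0.234, 0.017]), (255, [0.488, -0.234, 0.02]), (259, [0.488, -0.235, 0.022]), (263, [0.487, -0.235, 0.026])]
360 [(243, [0.494, -0.234, 0.003]), (247, [0.494, -0.236, 0.004]), (251, [0.495, -0.239, 0.003]), (255, [0.49, -0.234, 0.02]), (259, [0.489, -0.234, 0.024]), (263, [0.488, -0.234, 0.029])]
```

View pics/w12.png

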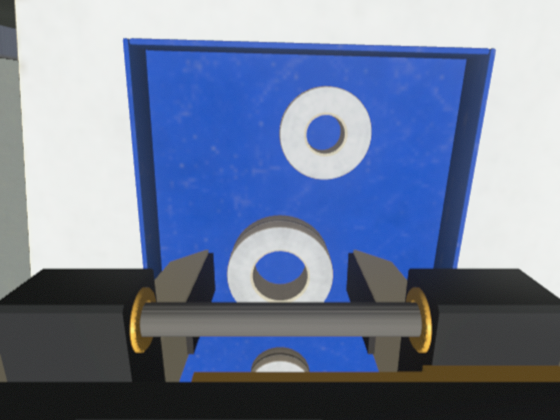

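This confirms it: the tips are at z ≈ 0.0165 with the TCP reading −0.013. I'm going down another 10 mm, so tips at about 0.0065, and closing on the ring.

move_arm(steps="0.004 -0.0005 0 0 83; 0.008 -0.0005 0 0 83; 0.010 -0.0005 0 0 83; 0.010 -0.0005 0 0 83; 0.010 -0.0005 0 0 83")

```text
clock: 12.93
position: [0.4562, -0.2488, -0.0231]
ee_rot: [-0.111, 1.568, 0.112]
force: [-0.4, 0.6, -0.2]
width: 0.675
```

move_arm(steps="0 0 0 0 110; 0 0 0 0 120; 0 0 0 0 130; 0 0 0 0 150; 0 0 0 0 160; 0 0 0 0 160", squeeze=25)

```text
clock: 13.43
position: [0.4565, -0.2489, -0.0228]
ee_rot: [-0.111, 1.568, 0.111]
force: [-0.9, 0.3, 0.6]
width: 0.506
```

move_arm(steps="-0.008 0 0 0 200; -0.025 0 0 0 200; -0.05 0 0 0 200; -0.08 0 0 0 200; -0.1 0 0 0 200; -0.1 0 0 0 200; -0.1 0 0 0 200")

```text
clock: 14.02
position: [0.4571, -0.2489, 0.0782]
ee_rot: [-0.112, 1.566, 0.111]
force: [-0.3, 0.0, -2.4]
width: 0.507
```

Run:
```python
from h import *
np.set_printoptions(precision=4,suppress=True)
plan((.6574,.0428,.0772,8.2),(.6525,.0421,.0772,8.2))
d=grab('wrist','w13'); P=cloud(d)
for c in (260,300): print([(r,P[r,c].round(3).tolist()) for r in range(225,275,5)])
```

```text
t 14.02 p [ 0.4571 -0.2489  0.0782] az 8.15 down [ 0.0023 -0.0004 -1.    ] w 46.6 F [-0.3  0.  -2.4] q [-0.03  0.45  0.57  2.   -0.34  0.78  0.89]
   [0.0013 0.2604 0.2396] turn -0.0008
   [0.0013 0.2604 0.2347] turn -0.0008
[(225, [0.445, -0.228, 0.107]), (230, [0.446, -0.228, 0.114]), (235, [0.446, -0.228, 0.118]), (240, [0.446, -0.229, 0.122]), (245, [0.446, -0.231, 0.122]), (250, [0.447, -0.234, 0.122]), (255, [0.447, -0.235, 0.123]), (260, [0.447, -0.238, 0.121]), (265, [0.448, -0.241, 0.121]), (270, [0.449, -0.302, 0.003])]
[(225, [0.463, -0.226, 0.105]), (230, [0.463, -0.226, 0.113]), (235, [0.462, -0.225, 0.12]), (240, [0.462, -0.227, 0.122]), (245, [0.463, -0.229, 0.122]), (250, [0.463, -0.231, 0.122]), (255, [0.463, -0.234, 0.122]), (260, [0.464, -0.235, 0.123]), (265, [0.464, -0.239, 0.12]), (270, [0.48, -0.298, 0.004])]
```

View pics/w13.png

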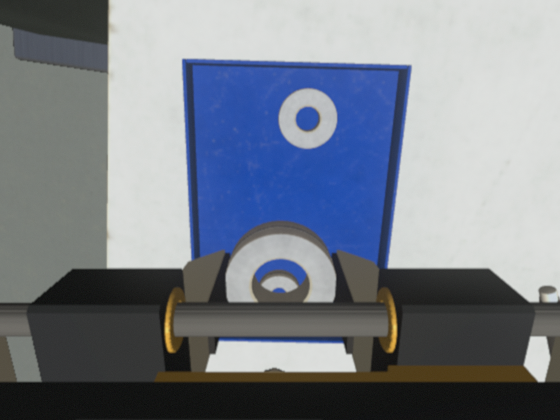

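The ring is held level, with its top at z 0.122. I'm carrying it to a hover 5 mm short of the seat.

move_arm(steps="0 0.015 0.013 0 200; 0 0.04 0.036 0 200; 0 0.07 0.063 0 200; 0 0.1 0.09 0 200; 0 0.13 0.117 0 200; 0 0.16 0.144 0 200; 0 0.19 0.171 0 200; 0 0.22 0.198 0 200; 0 0.245 0.22 0 200; 0 0.26 0.2345 0 200")

```text
clock: 14.9
position: [0.6521, 0.047, 0.0747]
ee_rot: [-0.114, 1.57, 0.116]
force: [0.1, 0.5, -2.0]
width: 0.508
```

move_arm(steps="0 0 0 0 200; 0 0 0 0 200; 0 0 0 0 200; 0 0 0 0 200; 0 0 0 0 200")

```text
clock: 15.32
position: [0.651, 0.04, 0.0768]
ee_rot: [-0.11, 1.569, 0.109]
force: [0.4, 0.2, -2.5]
width: 0.508
```

Run:
```python
from h import *
np.set_printoptions(precision=4,suppress=True)
plan((.6525,.0421,.0772,8.2))
d=grab('wrist','w14'); P=cloud(d); z=P[...,2]
m=((z>0.064)&(z<.078)).astype(np.uint8); m[262:]=0
n,l,st,ce=cv2.connectedComponentsWithStats(m)
for i in range(1,n):
    if st[i,4]>60:
        q=l==i; v,u=np.nonzero(q); print(st[i],'medz',np.median(z[q]),onz(d,u.mean(),v.mean(),.071))
```

```text
t 15.32 p [0.651  0.04   0.0768] az 8.0 down [-0.0008 -0.0005 -1.    ] w 46.8 F [ 0.4  0.2 -2.5] q [-0.49  0.64  0.55  1.67 -0.39  0.95  0.34]
   [-0.0004  0.0019  0.0017] turn -0.0035
[312 177  36  36 972] medz 0.07124114158011426 [0.6737 0.0706 0.071 ]
[  79  209   62   52 2848] medz 0.06934628033574906 [0.5579 0.0314 0.071 ]
```

View pics/w14.png

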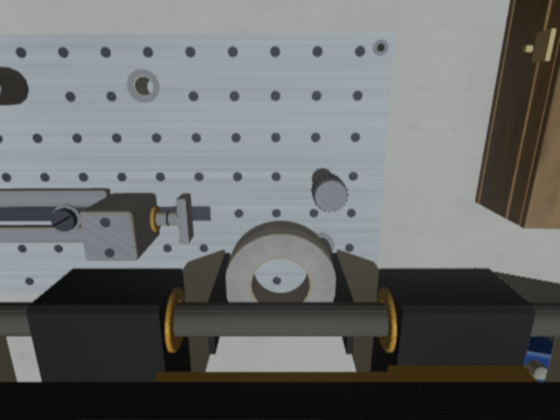

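move_arm(steps="0 0.002 0.001 0 200; 0 0.0038 0.002 0 200; 0 0.0038 0.002 0 200; 0 0.0038 0.002 0 200; 0 0.0038 0.002 0 200")

```text
clock: 15.78
position: [0.6532, 0.0457, 0.0771]
ee_rot: [-0.112, 1.568, 0.112]
force: [0.5, 0.5, -2.7]
width: 0.506
```

Run:
```python
from h import *
plan((.6524,.044,.0002,8.2)); d=arm.get_image('wrist'); plan((.6524,.044,.0002,8.2))
```

```text
t 15.78 p [0.6532 0.0457 0.0771] az 8.14 down [ 1.e-04 -0.e+00 -1.e+00] w 46.6 F [ 0.5  0.5 -2.7] q [-0.5   0.64  0.54  1.66 -0.39  0.95  0.33]
   [ 0.0769 -0.0016 -0.0011] turn -0.0011
t 15.83 p [0.6532 0.0457 0.0771] az 8.13 down [ 0. -0. -1.] w 46.5 F [ 0.2  0.2 -1.7] q [-0.5   0.64  0.54  1.66 -0.39  0.95  0.33]
   [ 0.0769 -0.0016 -0.0011] turn -0.0011
```

Settled. Correcting by (−1.5, −1) mm while going down in stages.

move_arm(steps="0.008 -0.0016 -0.001 0 200; 0.02 -0.0016 -0.001 0 200; 0.032 -0.0016 -0.001 0 200; 0.044 -0.0016 -0.001 0 200; 0.055 -0.0016 -0.001 0 200; 0.062 -0.0016 -0.001 0 200; 0.065 -0.0016 -0.001 0 200; 0.065 -0.0016 -0.001 0 200; 0.065 -0.0016 -0.001 0 200")

```text
clock: 16.58
position: [0.6527, 0.0439, 0.0122]
ee_rot: [-0.111, 1.568, 0.111]
force: [0.4, -0.2, -1.8]
width: 0.507
```

Run:
```python
from h import *
plan((.6524,.044,.0002,8.2)); d=grab('wrist','w15'); grab('top','t15')
```

```text
t 16.58 p [0.6527 0.0439 0.0122] az 8.13 down [ 2.e-04 -1.e-04 -1.e+00] w 46.7 F [ 0.4 -0.2 -1.8] q [-0.47  0.72  0.5   1.71 -0.44  0.83  0.37]
   [ 0.012   0.0002 -0.0003] turn -0.0013
```

View pics/w15.png

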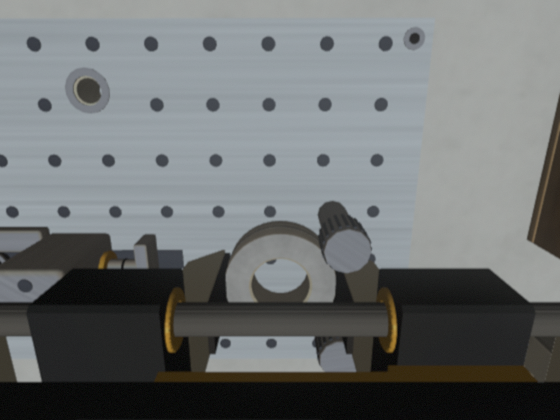

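The ring sits between the pad (145,255) and the pins, at (345,240) and partly hidden at (335,345), with the front finger between the pins. I'm lowering it the last 12 mm.

move_arm(steps="0.004 0 0 0 200; 0.008 0 0 0 200; 0.0105 0 0 0 200; 0.012 0 0 0 200; 0.0125 0 0 0 200; 0.0125 0 0 0 200; 0.0125 0 0 0 200")

```text
clock: 17.27
position: [0.6523, 0.044, -0.0003]
ee_rot: [-0.111, 1.568, 0.112]
force: [-2.5, -0.1, 2.5]
width: 0.507
```

move_arm(steps="0 0 0 0 110; 0 0 0 0 100; 0 0 0 0 100; 0 0 0 0 100")

```text
clock: 17.6
position: [0.6527, 0.044, -0.0004]
ee_rot: [-0.112, 1.567, 0.111]
force: [0.7, 0.1, 0.5]
width: 0.607
```

move_arm(steps="-0.01 0 0 0 100; -0.03 0 0 0 100; -0.06 0 0 0 100; -0.09 0 0 0 100; -0.12 0 0 0 100; -0.14 0 -0.03 0 100; -0.14 -0.01 -0.06 0 100; -0.14 -0.01 -0.06 0 100; -0.14 -0.01 -0.06 0 100; -0.14 -0.01 -0.06 0 100")

```text
clock: 18.43
position: [0.5949, 0.0259, 0.1403]
ee_rot: [-0.111, 1.567, 0.112]
force: [0.6, 0.2, -0.2]
width: 0.607
```

Run:
```python
from h import *
np.set_printoptions(precision=4,suppress=True)
plan(); d=grab('wrist','w16'); P=cloud(d); z=P[...,2]
for lo,hi in((.064,.078),(.038,.048)):
  m=((z>lo)&(z<hi)).astype(np.uint8); m[262:]=0; m=cv2.morphologyEx(m,cv2.MORPH_OPEN,np.ones((3,3),np.uint8))
  n,l,st,ce=cv2.connectedComponentsWithStats(m)
  for i in range(1,n):
    if st[i,4]>60:
        q=l==i; v,u=np.nonzero(q); print(st[i],'medz',np.median(z[q]),onz(d,u.mean(),v.mean(),np.median(z[q])))
```

```text
t 18.43 p [0.5949 0.0259 0.1403] az 8.13 down [ 0.0011  0.0007 -1.    ] w 55.8 F [ 0.6  0.2 -0.2] q [-0.55  0.48  0.6   1.76 -0.32  1.    0.31]
[104  62  31  31 733] medz 0.07122743761296196 [0.4798 0.0995 0.0712]
[387 150  28  27 598] medz 0.07113279812370782 [0.673  0.07   0.0711]
[ 205  175   44   42 1722] medz 0.06935973782796984 [0.5561 0.0295 0.0694]
[381 215  27  25 530] medz 0.07121742346985738 [0.6793 0.0233 0.0712]
[532  67  28 121 954] medz 0.04240356920406027 [0.786  0.1049 0.0424]
[144  70   7  21  92] medz 0.042650228335634616 [0.4882 0.0996 0.0427]
[ 325  156   62   60 2207] medz 0.043370674987558644 [0.6521 0.0444 0.0434]
[250 169  30  38 546] medz 0.042921209414798794 [0.5846 0.0333 0.0429]
[170 178  19  19 276] medz 0.0404189087553021 [0.5149 0.0229 0.0404]
[376 208  13   9  61] medz 0.04288252164532591 [0.6764 0.0263 0.0429]
[525 248  25  13 142] medz 0.04247423212177645 [0.8093 0.0082 0.0425]
```

View pics/w16.png

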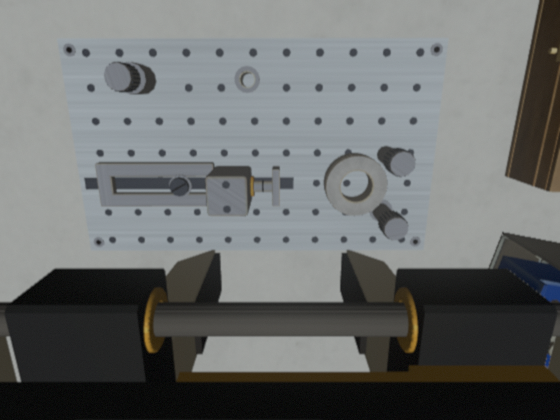

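The ring is flat on the plate at about (0.652,0.044), roughly 4 mm short of the seat, and both pins are in place. Next I'll turn the jaws across the block, with the camera ahead so it sees the plunger.

Run:
```python
from h import *
plan((.5561,.0295,.09,-81.8),(.5561,.0295,.0145,-81.8))
```

```text
t 18.48 p [0.5952 0.0261 0.1399] az 8.16 down [ 8.e-04  4.e-04 -1.e+00] w 55.9 F [-0.8  0.1  1. ] q [-0.55  0.48  0.6   1.76 -0.32  1.    0.31]
   [ 0.0499  0.0089 -0.0382] turn 1.5701
   [ 0.1254  0.0089 -0.0383] turn 1.5701
```

move_arm(steps="0 0.0045 -0.02 0.12 110; 0 0.009 -0.038 0.24 110; 0 0.009 -0.038 0.37 110; 0 0.009 -0.038 0.5 110; 0 0.009 -0.038 0.62 110; 0 0.009 -0.038 0.75 110; 0 0.009 -0.038 0.87 110; 0 0.009 -0.038 1.0 110; 0 0.009 -0.038 1.12 110; 0 0.009 -0.038 1.25 110")

```text
clock: 19.32
position: [0.5564, 0.0296, 0.1394]
ee_rot: [0.858, 1.394, -0.859]
force: [-0.1, 0.2, -1.0]
width: 0.566
```

Run:
```python
from h import *
plan((.5561,.0295,.09,-81.8))
```

```text
t 19.32 p [0.5564 0.0296 0.1394] az -63.21 down [ 2.e-04 -8.e-04 -1.e+00] w 52.1 F [-0.1  0.2 -1. ] q [-0.8   0.52  0.95  1.87 -0.49  1.01 -0.74]
   [ 0.0494 -0.0003 -0.0001] turn 0.3245
```

move_arm(steps="0 0 0 0.12 110; 0.01 0 0 0.24 110; 0.025 0 0 0.325 110; 0.04 0 0 0.325 110; 0.05 0 0 0.325 110; 0.05 0 0 0.325 110; 0.05 0 0 0.325 110")

```text
clock: 19.9
position: [0.5558, 0.0291, 0.0894]
ee_rot: [1.098, 1.276, -1.1]
force: [0.5, 0.6, -0.3]
width: 0.569
```

Run:
```python
from h import *
np.set_printoptions(precision=4,suppress=True)
plan((.5561,.0295,.0145,-81.8)); d=grab('wrist','w17'); P=cloud(d); z=P[...,2]
for c in (210,225,340,350): print(c,[(r,P[r,c].round(3).tolist()) for r in range(243,264,4)])
```

```text
t 19.9 p [0.5558 0.0291 0.0894] az -81.49 down [-0.0008 -0.0007 -1.    ] w 52.3 F [ 0.5  0.6 -0.3] q [-0.8   0.61  0.98  1.92 -0.63  0.95 -0.94]
   [ 0.0749  0.0005 -0.0004] turn 0.0054
210 [(243, [0.526, 0.075, 0.026]), (247, [0.522, 0.075, 0.025]), (251, [0.519, 0.074, 0.026]), (255, [0.562, 0.061, 0.123]), (259, [0.563, 0.06, 0.127]), (263, [0.562, 0.06, 0.13])]
225 [(243, [0.527, 0.064, 0.025]), (247, [0.524, 0.064, 0.026]), (251, [0.521, 0.064, 0.026]), (255, [0.518, 0.063, 0.026]), (259, [0.514, 0.063, 0.025]), (263, [0.511, 0.063, 0.025])]
340 [(243, [0.54, -0.017, 0.026]), (247, [0.536, -0.018, 0.025]), (251, [0.533, -0.019, 0.024]), (255, [0.569, 0.003, 0.119]), (259, [0.569, 0.004, 0.124]), (263, [0.568, 0.004, 0.125])]
350 [(243, [0.54, -0.025, 0.026]), (247, [0.537, -0.025, 0.026]), (251, [0.534, -0.026, 0.026]), (255, [0.572, -0.0, 0.123]), (259, [0.571, 0.0, 0.127]), (263, [0.572, 0.001, 0.132])]
```

View pics/w17.png

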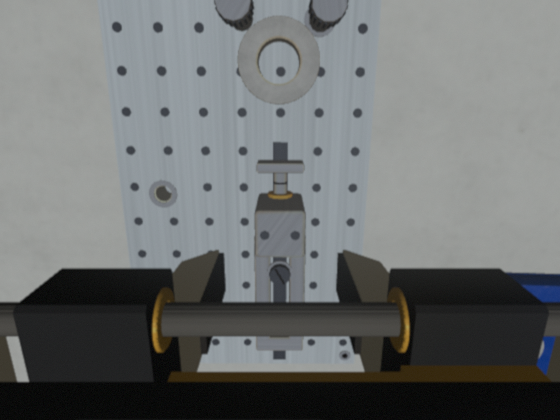

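The block, at (280,235), is centred between the open jaws. The pad is at (280,167) and the ring ahead at (279,60). I'm going down and gripping.

move_arm(steps="0.015 0 0 0.005 110; 0.035 0 0 0.005 110; 0.055 0 0 0.005 110; 0.068 0 0 0.005 110; 0.075 0 0 0.005 110; 0.075 0 0 0.005 110; 0.075 0 0 0.005 110")

```text
clock: 20.53
position: [0.5561, 0.0289, 0.0152]
ee_rot: [1.104, 1.273, -1.103]
force: [-0.4, -0.1, 0.0]
width: 0.566
```

move_arm(steps="0 0 0 0 150; 0 0 0 0 180; 0 0 0 0 200; 0 0 0 0 220; 0 0 0 0 220", squeeze=30)

```text
clock: 20.95
position: [0.5559, 0.0296, 0.0151]
ee_rot: [1.104, 1.274, -1.102]
force: [-1.1, 0.9, 6.4]
width: 0.323
```

Run:
```python
from h import *
plan((.5561,.0295,.0145,-81.8)); d=grab('wrist','w18'); print(arm.observe()['force'])
cv2.imwrite('pics/z18.png',cv2.resize(d['img'][40:300,190:370],None,fx=2.3,fy=2.3,interpolation=cv2.INTER_CUBIC))
```

```text
t 20.95 p [0.5559 0.0296 0.0151] az -81.8 down [ 6.e-04  8.e-04 -1.e+00] w 29.7 F [-1.1  0.9  6.4] q [-0.73  0.7   0.87  1.98 -0.75  0.82 -0.86]
   [0.0006 0.0002 0.0001] turn -0.0
[-0.79608032  2.49842106  6.25400107]
```

View pics/z18.png

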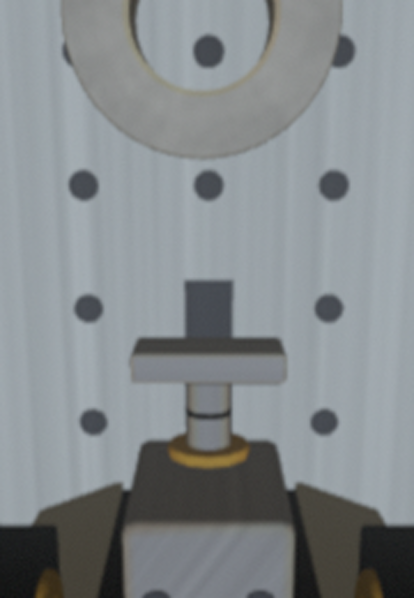

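The block is gripped. The plunger groove shows at zoom (208,414), ahead of the bush at (208,450). I'm sliding forward: 30 mm first, then small steps.

move_arm(steps="0 0.004 0 0 220; 0 0.009 0 0 220; 0 0.015 0 0 220; 0 0.021 0 0 220; 0 0.026 0 0 220; 0 0.029 0 0 220; 0 0.030 0 0 220; 0 0.030 0 0 220; 0 0.030 0 0 220")

```text
clock: 21.75
position: [0.5861, 0.0339, 0.0151]
ee_rot: [1.104, 1.273, -1.102]
force: [0.2, 2.8, 5.1]
width: 0.326
```

Run:
```python
from h import *
plan((.5561+.0463*.9898,.0295+.0463*.1426,.0145,-81.8)); d=grab('wrist','w19')
cv2.imwrite('pics/z19.png',cv2.resize(d['img'][40:300,190:370],None,fx=2.3,fy=2.3,interpolation=cv2.INTER_CUBIC))
```

```text
t 21.75 p [0.5861 0.0339 0.0151] az -81.8 down [ 1.3e-03  7.0e-04 -1.0e+00] w 30.0 F [0.2 2.8 5.1] q [-0.71  0.74  0.87  1.9  -0.75  0.86 -0.88]
   [0.0006 0.016  0.0001] turn 0.0001
```

View pics/z19.png

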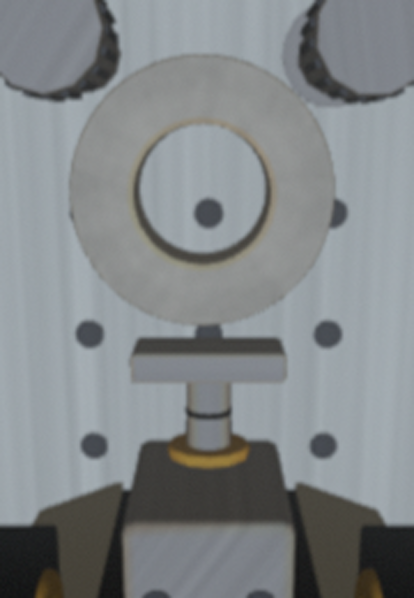

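A gap of about 5 mm is left between pad and ring. I'm advancing slowly.

move_arm(steps="0 0.002 0 0 220; 0 0.004 0 0 220; 0 0.006 0 0 220; 0 0.008 0 0 220; 0 0.009 0 0 220; 0 0.009 0 0 220; 0 0.009 0 0 220")

```text
clock: 22.38
position: [0.5946, 0.0352, 0.0151]
ee_rot: [1.104, 1.273, -1.102]
force: [-0.8, 2.1, 6.7]
width: 0.326
```

Run:
```python
from h import *
plan((.5561+.0463*.9898,.0295+.0463*.1426,.0145,-81.8)); d=grab('wrist','w20')
cv2.imwrite('pics/z20.png',cv2.resize(d['img'][40:300,190:370],None,fx=2.3,fy=2.3,interpolation=cv2.INTER_CUBIC))
```

```text
t 22.38 p [0.5946 0.0352 0.0151] az -81.8 down [ 8.e-04  8.e-04 -1.e+00] w 30.0 F [-0.8  2.1  6.7] q [-0.7   0.75  0.86  1.88 -0.75  0.87 -0.89]
   [0.0006 0.0074 0.0001] turn -0.0001
```

View pics/z20.png

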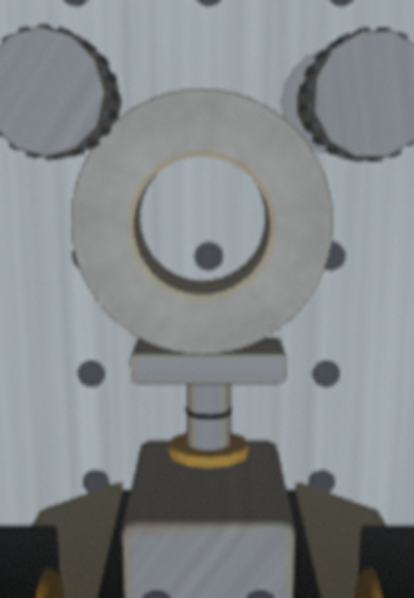

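move_arm(steps="0 0.001 0 0 220; 0 0.002 0 0 220; 0 0.003 0 0 220; 0 0.004 0 0 220; 0 0.004 0 0 220; 0 0.004 0 0 220")

```text
clock: 22.93
position: [0.5981, 0.0357, 0.0151]
ee_rot: [1.104, 1.274, -1.103]
force: [-2.5, 2.2, 8.0]
width: 0.324
```

Run:
```python
from h import *
plan((.5561+.0463*.9898,.0295+.0463*.1426,.0145,-81.8)); d=grab('wrist','w21')
cv2.imwrite('pics/z21.png',cv2.resize(d['img'][40:300,190:370],None,fx=2.3,fy=2.3,interpolation=cv2.INTER_CUBIC))
```

```text
t 22.93 p [0.5981 0.0357 0.0151] az -81.8 down [ 0.e+00  9.e-04 -1.e+00] w 29.8 F [-2.5  2.2  8. ] q [-0.7   0.76  0.86  1.87 -0.75  0.88 -0.89]
   [0.0006 0.0038 0.0001] turn -0.0001
```

View pics/z21.png

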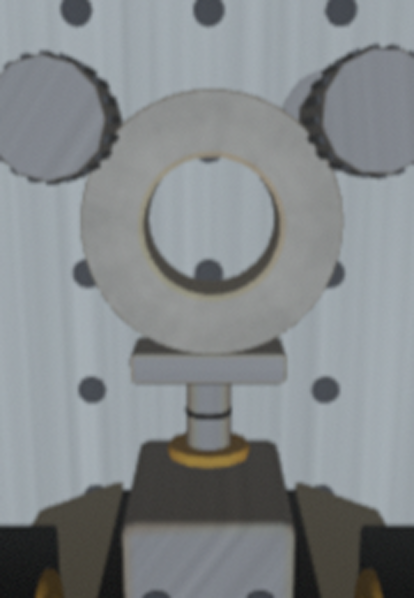

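The ring is centring itself between the pins and the x force is −2.5 N. I'm advancing 3 mm.

move_arm(steps="0 0.001 0 0 220; 0 0.002 0 0 220; 0 0.003 0 0 220; 0 0.003 0 0 220; 0 0.003 0 0 220")

```text
clock: 23.4
position: [0.6005, 0.0361, 0.0151]
ee_rot: [1.104, 1.275, -1.103]
force: [-4.8, 2.1, 9.9]
width: 0.322
```

Run:
```python
from h import *
plan((.5561+.0463*.9898,.0295+.0463*.1426,.0145,-81.8)); d=grab('wrist','w22')
cv2.imwrite('pics/z22.png',cv2.resize(d['img'][40:300,190:370],None,fx=2.3,fy=2.3,interpolation=cv2.INTER_CUBIC))
```

```text
t 23.4 p [0.6005 0.0361 0.0151] az -81.82 down [-9.0e-04  1.1e-03 -1.0e+00] w 29.6 F [-4.8  2.1  9.9] q [-0.7   0.76  0.86  1.86 -0.75  0.88 -0.89]
   [0.0006 0.0014 0.0002] turn -0.0003
```

View pics/z22.png

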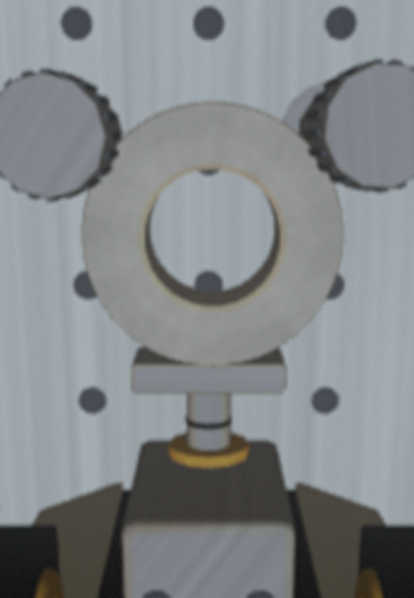

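The plunger is about 2.6 mm in (groove moved from row 412 to 424; the bush is near 442), and the ring bears on both pins. I'm advancing further.

move_arm(steps="0 0.001 0 0 220; 0 0.002 0 0 220; 0 0.003 0 0 220; 0 0.0035 0 0 220; 0 0.0035 0 0 220; 0 0.0035 0 0 220")

```text
clock: 23.95
position: [0.6032, 0.0365, 0.0151]
ee_rot: [1.103, 1.276, -1.104]
force: [-8.2, 2.1, 12.6]
width: 0.322
```

Run:
```python
from h import *
plan((.5561+.0463*.9898,.0295+.0463*.1426,.0145,-81.8)); d=grab('wrist','w23')
cv2.imwrite('pics/z23.png',cv2.resize(d['img'][40:300,190:370],None,fx=2.3,fy=2.3,interpolation=cv2.INTER_CUBIC))
```

```text
t 23.95 p [0.6032 0.0365 0.0151] az -81.83 down [-0.0022  0.0013 -1.    ] w 29.7 F [-8.2  2.1 12.6] q [-0.7   0.76  0.86  1.85 -0.75  0.89 -0.89]
   [ 0.0006 -0.0013  0.0002] turn -0.0004
```

View pics/z23.png

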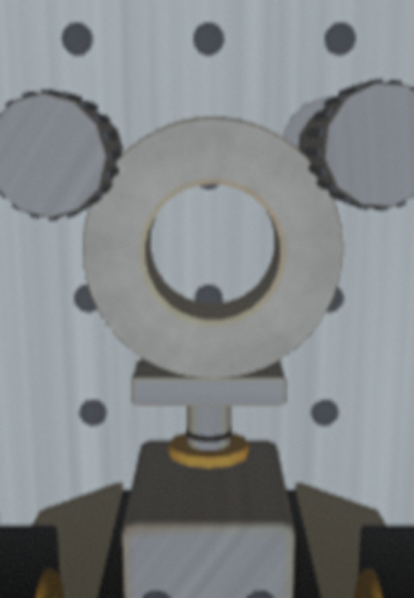

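The groove is at row 436, close to the bush, which puts the plunger about 5.3 mm in; the force is about 8 N. One last small step.

move_arm(steps="0 0.001 0 0 220; 0 0.002 0 0 220; 0 0.002 0 0 220; 0 0.002 0 0 220; 0 0.002 0 0 220; 0 0.002 0 0 220; 0 0.002 0 0 220; 0 0.002 0 0 220")

```text
clock: 24.67
position: [0.6048, 0.0367, 0.0151]
ee_rot: [1.103, 1.276, -1.105]
force: [-9.1, 2.3, 14.4]
width: 0.328
```

Run:
```python
from h import *
np.set_printoptions(precision=4,suppress=True)
plan(); d=grab('wrist','w24'); t=grab('scene','s24'); 
cv2.imwrite('pics/z24.png',cv2.resize(d['img'][40:300,190:370],None,fx=2.3,fy=2.3,interpolation=cv2.INTER_CUBIC))
P=cloud(d); z=P[...,2]
for lo,hi in((.064,.078),(.039,.048)):
  m=((z>lo)&(z<hi)).astype(np.uint8); m[262:]=0; m=cv2.morphologyEx(m,cv2.MORPH_OPEN,np.ones((3,3),np.uint8))
  n,l,st,ce=cv2.connectedComponentsWithStats(m)
  for i in range(1,n):
    if st[i,4]>300:
        q=l==i; v,u=np.nonzero(q); print(st[i],'medz',np.median(z[q]),onz(d,u.mean(),v.mean(),np.median(z[q])))
for i in range(4): arm.get_image('wrist'); s=arm.observe(); print(s['position'],s['force'],abs(s['dq']).max())
```

```text
t 24.67 p [0.6048 0.0367 0.0151] az -81.83 down [-0.0027  0.0014 -1.    ] w 30.2 F [-9.1  2.3 14.4] q [-0.69  0.77  0.86  1.85 -0.75  0.89 -0.9 ]
[ 327   79   57   57 2444] medz 0.07136216486047035 [0.6831 0.0218 0.0714]
[ 184   84   56   57 2381] medz 0.07116471405510094 [0.6747 0.0694 0.0712]
[ 226   96  113  152 8936] medz 0.0433325709207263 [0.6551 0.0423 0.0433]
[0.6049 0.0367 0.0151] [-9.1944  1.8603 14.2977] 0.0013885131152182248
[0.6049 0.0367 0.0151] [-9.5893  2.1478 13.6418] 0.0014843084810906705
[0.6049 0.0367 0.0151] [-9.2745  1.3277 14.7487] 0.0007920372300521031
[0.6049 0.0367 0.0151] [-9.5968  2.9775 14.0572] 0.0013026496976599401
```

View pics/z24.png

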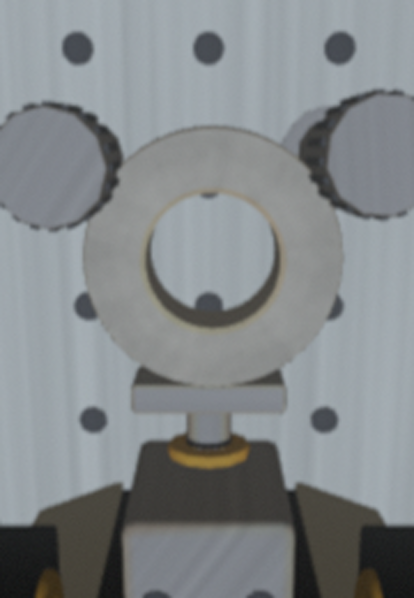

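View pics/s24.png

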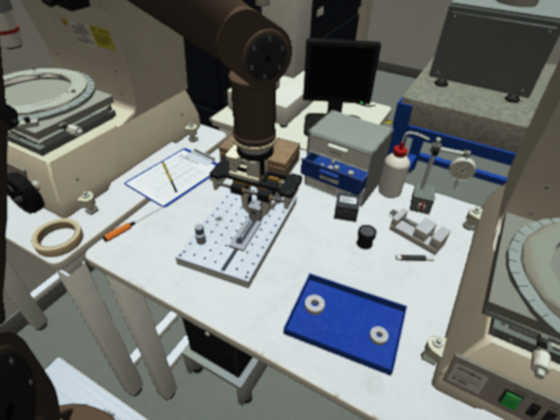

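Run:
```python
from h import *
d=load('w24'); c=onz(d,282.8,151.3,.043)[:2]; print(c)
for p in((.6831,.0218),(.6747,.0694)): print(np.hypot(*(np.array(p)-c)))
P=cloud(d); z=P[...,2]; print('ring top z', [z[int(40+r/2.3),int(190+k/2.3)].round(4) for r,k in((140,213),(255,110),(255,315),(360,213))])
```

```text
[0.66099681 0.04289052]
0.03055095450184379
0.029841752201186122
ring top z [np.float64(0.0429), np.float64(0.0429), np.float64(0.0439), np.float64(0.045)]
```

The ring centre is 30.6 and 29.8 mm from the two pin axes (nominal 31), its top is at about z 0.043, and the arm is still. Handing in.

Run:
```python
from h import *
print(arm.sign_off()); s=arm.observe(); print(s['clock'],s['force'],s['position'])
```

```text
the job is handed in; nothing more can be done
None
the job is handed in; nothing more can be done
```

The job is handed in, with the gripper still holding the pusher block and the ring pressed against both pins. The sign-off gives no verdict, so what follows is from my last checks at about 24.7 s.

**Pin:** the twin pin is in the nest bore. Its head top read z 0.0714, against 0.0712 for the fitted pin, so it is fully down. The heads measured 47.3 mm apart before the push and 48.3 mm in the last close-up (nominal 47.5).

**Ring:** the largest ring lies flat between the pins and the pad. Its centre measured 30.6 mm and 29.8 mm from the two pin axes (nominal 31). I did not measure the force on each pin separately.

**Push:** the plunger's groove is level with the bush, so about half-way in. The tool read about −9.4 N along x and was steady, with the arm at rest.

**Checks that disagreed:**
- **Fingertip height:** the fingertips sit about 30 mm above the reported TCP. My first close on the ring therefore passed above it without moving anything; I saw this in the depth image and went lower. It also means the pin was held only by the top rim of its head, though it still seated.
- **Vertical force:** the tool read about 14 N upward while holding the block. It was already 6 N when I gripped it, before any push, and I did not trace it.
- **Spread in position readings:** these differed by 1–2 mm between camera views.

The thick pin, the smaller rings, the loupe and the screwdriver were not touched. Where visible in the last scene picture they look to be in their original places.

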